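# Weigh out lamp ballast on a sprung post scale

### The arm

A 6-joint arm with a two-finger parallel gripper is mounted at the origin on the work surface. World frame = base frame: x ahead of the robot, y to its left, z up, the work surface at z = 0. Lengths are in m, angles in rad, forces in N, time in s.
With the tool pointing down it reaches from about 0.25 to 0.85 m from the base axis. Payload 12.5 kg.
Tool frame: the origin (TCP) lies on the centre line of the jaws, within the pads' length; the fingertips stand 11 mm ahead of it and the grasp point (between the pads) lies 8 mm behind it; z points along the fingers, x is the direction in which the jaws open and shut, and the axes are right-handed (so a half turn about z gives the same grasp; the last joint's range is limited). The gripper opens to 93 mm and grips with 3 to 60 N. Pads are 15 mm wide; open, the fingers measure 128 mm over their backs; the gripper's body (75 mm by 188 mm) begins 65 mm behind the grasp point.
Start: joints at [1.073, 0.351, 1.652, -0, 1.139, -0.085], TCP at [0.221, 0.504, 0.193] pointing down, gripper open.
Joint ranges: [-2.75, 2.75], [-0.79, 2.1], [0.01, 2.65], [-1.57, 4.71], [0.07, 3.14], [-2.87, 2.87]. Speed limits (rad/s): [2.22, 2.22, 2.79, 3.14, 3.14, 3.14].

### API

Orientations are given as [roll, pitch, yaw] about the fixed x, y, z axes, in that order (R = Rz(yaw) Ry(pitch) Rx(roll)).
In Python, from cell import bot, optics gives the robot as it stands.
- The arm moves only by the tool jog_arm, never from a script. Its argument "steps" is a list of rows, each a list of 5 numbers: the finger opening in m, from 0 to 0.093, then the shift along the tool's x, y, z in m, then the turn about the tool's z in rad. A call has 1 to 10 rows; each row is the pose to reach, as a shift and turn from the pose commanded when the call began, along the tool's axes at that moment; what a row does not reach only later rows make up. A row lasts 1/10 s, in which the tool goes at most 50 mm and 8.59 degrees, less where a joint would pass 70% of its speed; a pose out of reach is approached as far as the arm can. A call with a gripper value outside its range is refused whole. The fingers move at their own pace and stop on an object; "newtons" is the grip in N (left out, the last holds). Time passes only in rows, so rows that repeat a pose let the fingers close. It gives the time, the measured TCP pose, the force and the opening at its end, in the units of the state.
- bot.state(): the state, without advancing time (a new reading comes with each control period).
- optics.read_camera(name): name is "side" or "top" or "wrist"; returns a dict with "color" (480x640x3 uint8, red, green, blue), "range_z" (480x640 float32, m along the optical axis (not along the pixel's ray), 0 where there is no reading), "fov_y" (degrees; the focal length in pixels is half the picture's height over the tangent of half this angle, whatever the lens; pixels are square), "cx", "cy" (the principal point, pixels), "position" and "orientation" of the camera in the world; the wrist camera has in their place "tool_from_camera" (4x4, takes a point from camera to tool coordinates, whose origin is the TCP and whose axes are the tool frame's). Camera axes: x right, y up, looking along -z (the intrinsics and any distortion apply to the point x, -y, -z); pixel columns grow to the right and rows downward; lengths in m; the calibration is good to about 2 mm. A picture is of the moment at which its call begins: read the wrist's pose just before it.
- bot.sign_off(): hands the job in, once; it reports no verdict.
The state is a dict: "clock": time; "q": joint angles; "joint_velocities": joint speeds; "tau": joint torques, N m; "tcp_pos": TCP position; "tcp_rot": TCP orientation; "force": force on the tool from outside, world axes, zero at the start; "moment": the same for the moment, N m; "grip_width": finger opening in m.
Only numpy, scipy, OpenCV 4.12 (cv2) and the standard library are available. Lean on these libraries where they do the work, as an engineer would, in place of code of your own. Each camera call takes 0.05 s, during which the arm holds its last target.

### The job

Weigh out the ballast for the desk lamp: thread the steel rings, one at a time, down over the brass post of the spring scale until the pan's black rim stands level with the green band of the gauge, no more and no less. The post stands a few millimetres off the scale's middle, so feel for it gently: do not force the pan down to its stop, and set each ring down rather than dropping or knocking it. Let go of everything, keep the spare rings flat on the desk, and leave the tape and the other desk things where they are.

Things in the scene. Friction and masses are not known exactly. Their poses are not given: they have to be found in the camera images.
- scale_base (a point): Grey spring scale fixed on the desk, 130 x 130 x 62 mm; centre of its underside, x towards its gauge, z up. A round pan (140 mm across) rides above it with a brass post in the pan's middle: 14 mm thick, 50 mm tall above the pan, flat top. THE POST IS NOT ABOVE THIS POINT: it stands 4.5 to 6.5 mm away from it, in any direction, differently each time, and must be found by feel.
- gauge (a point): Gauge on the scale's +x side: two upright white plates (24 mm wide, 4 mm thick) with a 16 mm gap, both with a green band and a red one below; the pan's black rim is seen sinking in the gap. This point is the middle of their top edge, 146 mm above the desk, 80 mm from the scale's middle.
- pan (a joint): How far the sprung pan has sunk, m: 0 top, 0.065 bottom stop, green band 0.0325 to 0.0465. Pan's upper face is 135 mm, post's top 185 mm, above the desk, less this. Spring about 220 N/m; the bare pan rests 3 to 18 mm down (varies), each ring adds about 12 mm. A ring held down on the post's top also pushes the pan down; it springs back up when the hole drops over the post.
- ring1_c (a point): Steel ballast ring (a thick washer), one of four alike: 60 mm outside, 17 mm hole, 14 mm thick, about 0.27 kg, lying flat on the desk. This point is its centre, half-way up (7 mm over the desk); z is the axis of the hole.
- ring2_c (a point): Steel ballast ring (a thick washer), one of four alike: 60 mm outside, 17 mm hole, 14 mm thick, about 0.27 kg, lying flat on the desk. This point is its centre, half-way up (7 mm over the desk); z is the axis of the hole.
- ring3_c (a point): Steel ballast ring (a thick washer), one of four alike: 60 mm outside, 17 mm hole, 14 mm thick, about 0.27 kg, lying flat on the desk. This point is its centre, half-way up (7 mm over the desk); z is the axis of the hole.
- ring4_c (a point): Steel ballast ring (a thick washer), one of four alike: 60 mm outside, 17 mm hole, 14 mm thick, about 0.27 kg, lying flat on the desk. This point is its centre, half-way up (7 mm over the desk); z is the axis of the hole.
- tape_c (a point): Roll of brown tape lying among the rings, not ballast: 68 mm outside, 24 mm tall; its centre, half-way up. Leave it alone.
- mug: Bystander: blue mug, 80 mm across, 90 mm tall; centre of its underside. Leave it alone.
- glue: Bystander: white glue bottle with orange cap, 36 mm across, 100 mm tall; centre of its underside. Leave it alone.
- sharpener: Bystander: blue pencil sharpener, 50 x 35 x 30 mm; centre of its underside. Leave it alone.
- clipbox: Bystander: open black tray of paper clips, 90 x 70 x 30 mm; centre of its underside. Leave it alone.
Not all that is in view belongs to the job. Leave any purple look-alike of the part that bears ring4_c alone.

How it is judged:
By the outcome, as a careful person would: the job done as asked, in the order asked, and still so for the second after the job is handed in, with the robot touching nothing.
It also fails if it takes over 72 s, if anything falls off the work surface, if the arm or the gripper's body presses on something with over 40 N, if the wrist force passes 120 N, or if a joint passes its speed limit or range.

## Working session

There is one attempt and no reset: what is moved stays moved. The work goes in short steps, Python scripts to look and compute and a tool call to move; the robot and the scene stay as the last step left them, time stands still between calls to the robot, and variables do not carry over. Pictures are saved under pics/ and viewed, and the job is handed in when it is done.

Besides the shell and the picture viewer there is one more tool, called as name([rows], argument=value, ...), one row to a line, values as JSON. jog_arm: Moves the arm, as the interface text tells. Its arguments: {"type":"object","properties":{"steps":{"type":"array"},"newtons":{"type":"number"}},"required":["steps"]}

```bash
ls; mkdir -p pics; python3 - <<'E'
from cell import bot, optics
import cv2
print(bot.state())
for n in ["top","side"]:
    c=optics.read_camera(n); cv2.imwrite(f"pics/{n}0.png",c["color"][:,:,::-1]); print(n,{k:v for k,v in c.items() if k not in("color","range_z")})
E
```

```text
pics
{'clock': 0.0, 'q': array([ 1.07339219e+00,  3.51246429e-01,  1.65241127e+00,  9.53544243e-06,
        1.13908234e+00, -8.45763672e-02]), 'joint_velocities': array([-0.00068694, -0.00049002,  0.00033274, -0.00156674,  0.00103928,
       -0.00015277]), 'tau': array([-3.40735387e-04, -4.97329867e+01, -2.85250586e+01,  6.98915077e-02,
        2.57678021e-02, -6.19149114e-05]), 'tcp_pos': array([0.22044853, 0.5034899 , 0.19210073]), 'tcp_rot': array([-3.14148710e+00,  1.14255302e-03,  1.15796462e+00]), 'force': array([-0.69544577,  0.08078679, -0.20073114]), 'moment': array([ 0.03717013,  0.02158138, -0.01046758]), 'grip_width': 0.09326956579078642}
top {'fov_y': 45.38917794433543, 'cx': 314.87378928490847, 'cy': 244.60372134271492, 'position': array([ 0.41141946, -0.03491775,  1.30824738]), 'orientation': array([ 0.15389428,  0.00977985, -1.5853746 ])}
side {'fov_y': 42.74010253975544, 'cx': 308.83270540946944, 'cy': 232.76712087911417, 'position': array([ 0.22752565, -0.76173003,  0.95954111]), 'orientation': array([ 0.7565943 , -0.01759754, -0.45438217])}
```

View pics/top0.png

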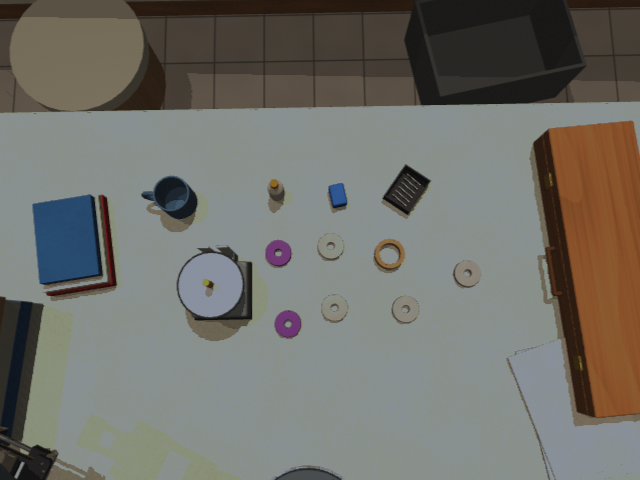

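View pics/side0.png

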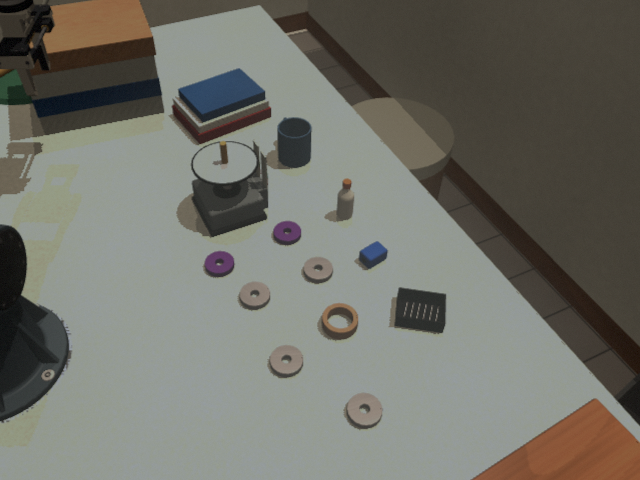

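The steel candidates in the top view are at (331,246), (334,307), (405,309) and (467,273). The look-alikes to avoid are the purple rings at (278,252) and (288,323) and the tape at (390,254). The scale's post is at about (208,283) and the gauge at about (217,248).

```bash
cat > h.py <<'E'
import numpy as np, cv2
from scipy.spatial.transform import Rotation as R
from cell import bot, optics
def cam(name):
    if name=="wrist": s=bot.state()
    c=optics.read_camera(name)
    if name=="wrist":
        T=np.eye(4);T[:3,:3]=R.from_euler('xyz',s['tcp_rot']).as_matrix();T[:3,3]=s['tcp_pos']
        C=T@c["tool_from_camera"]
    else:
        C=np.eye(4);C[:3,:3]=R.from_euler('xyz',c['orientation']).as_matrix();C[:3,3]=c['position']
    c['C']=C; c['f']=240/np.tan(np.radians(c['fov_y'])/2)
    return c
def ray(c,u,v):
    d=np.array([(u-c['cx'])/c['f'],-(v-c['cy'])/c['f'],-1.]); return c['C'][:3,:3]@d
def plane(c,u,v,z):
    d=ray(c,u,v);o=c['C'][:3,3]; return o+d*(z-o[2])/d[2]
def deep(c,u,v): return c['C'][:3,3]+ray(c,u,v)*c['range_z'][int(round(v)),int(round(u))]
def proj(c,p):
    q=c['C'][:3,:3].T@(np.array(p)-c['C'][:3,3]); return c['cx']+c['f']*q[0]/-q[2], c['cy']-c['f']*q[1]/-q[2]
def cloud(c):
    v,u=np.mgrid[:480,:640]; d=np.stack([(u-c['cx'])/c['f'],-(v-c['cy'])/c['f'],-np.ones_like(u)],-1)
    return c['C'][:3,3]+(d*c['range_z'][...,None])@c['C'][:3,:3].T
def crop(c,u,v,r,name,k=6):
    im=c['color'][max(0,v-r):v+r,max(0,u-r):u+r,::-1]; cv2.imwrite(name,cv2.resize(im,None,fx=k,fy=k,interpolation=cv2.INTER_NEAREST))
def save(c,name): cv2.imwrite(name,c['color'][:,:,::-1])
E
python3 - <<'E'
from h import *
c=cam("top"); P=cloud(c)
for (u,v) in [(331,246),(334,307),(405,309),(467,273),(390,254),(278,252),(288,323)]:
    z=P[...,2]; m=(z>0.007)&(z<0.04); m2=np.zeros_like(m); m2[v-20:v+20,u-20:u+20]=1
    m=(m&m2).astype(np.uint8); 
    n,l,st,ce=cv2.connectedComponentsWithStats(m)
    i=1+np.argmax(st[1:,4]); cs,_=cv2.findContours((l==i).astype(np.uint8),cv2.RETR_EXTERNAL,cv2.CHAIN_APPROX_NONE)
    (x,y),r=cv2.minEnclosingCircle(cs[0]); zz=np.median(P[l==i][:,2])
    a=cv2.fitEllipse(cs[0]); 
    print((u,v),st[i,4],'px',x,y,r,a[0],'world',plane(c,a[0][0],a[0][1],0.014).round(4),'medz',zz.round(4),'diam',2*r/c['f']*1.3)
cs=cam("side"); Q=cloud(cs)
for n,c_,K in (("top",c,P),("side",cs,Q)):
    hsv=cv2.cvtColor(c_['color'],cv2.COLOR_RGB2HSV)
    d=K
    for lo,hi,name in [(0.09,0.16,'rimish'),(0.16,0.19,'post')]:
        m=(d[...,2]>lo)&(d[...,2]<hi)&(d[...,0]>0.3)&(d[...,0]<0.65)&(d[...,1]>0.1)&(d[...,1]<0.36)
        if m.sum(): print(n,name,m.sum(),d[m].mean(0).round(4),d[m].min(0).round(4),d[m].max(0).round(4),np.median(d[m][:,2]))
crop(c,334,280,50,"pics/c1.png"); crop(c,215,285,50,"pics/c2.png"); crop(cs,230,185,60,"pics/c3.png")
E
```

```text
(331, 246) 487 px 330.04052734375 245.78378295898438 13.12197494506836 (329.98004150390625, 245.6100616455078) world [ 0.6095 -0.0596  0.014 ] medz 0.014 diam 0.059448837417777095
(334, 307) 504 px 333.79833984375 307.26519775390625 13.289299011230469 (333.7502136230469, 307.3130798339844) world [ 0.4693 -0.0655  0.014 ] medz 0.0141 diam 0.06020689565573243
(405, 309) 521 px 404.3441467285156 308.032470703125 14.206924438476562 (404.8063659667969, 308.5280456542969) world [ 0.4642 -0.2245  0.014 ] medz 0.0138 diam 0.06436417876769826
(467, 273) 519 px 466.46429443359375 272.8214416503906 13.587017059326172 (466.5849914550781, 272.9618835449219) world [ 0.542  -0.3669  0.014 ] medz 0.014 diam 0.061555701145124965
(390, 254) 406 px 388.8237609863281 253.69581604003906 15.277795791625977 (388.67724609375, 253.57730102539062) world [ 0.589  -0.1927  0.014 ] medz 0.0235 diam 0.0692157393929272
(278, 252) 490 px 277.5 252.5 12.980854988098145 (277.441650390625, 252.43399047851562) world [0.5957 0.0604 0.014 ] medz 0.014 diam 0.05880949635719391
(288, 323) 517 px 287.74017333984375 323.1855773925781 13.9048433303833 (287.2340087890625, 323.255859375) world [0.4354 0.0392 0.014 ] medz 0.0143 diam 0.06299560652478542
top rimish 3669 [0.5173 0.1907 0.1323] [0.4459 0.1225 0.0909] [0.5933 0.2612 0.159 ] 0.13242625543460496
top post 55 [0.5142 0.1897 0.1793] [0.508  0.1841 0.1608] [0.5213 0.1976 0.1868] 0.1814051642701997
side rimish 2504 [0.5179 0.1845 0.1322] [0.4442 0.1189 0.0903] [0.5923 0.2603 0.1598] 0.1325598919210788
side post 80 [0.5125 0.1877 0.1741] [0.5061 0.18   0.16  ] [0.5205 0.1981 0.1851] 0.17551979310771681
```

View pics/c1.png

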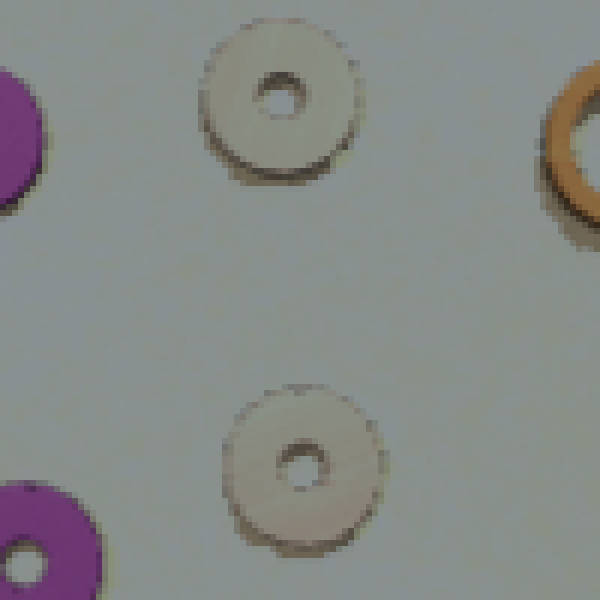

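View pics/c2.png

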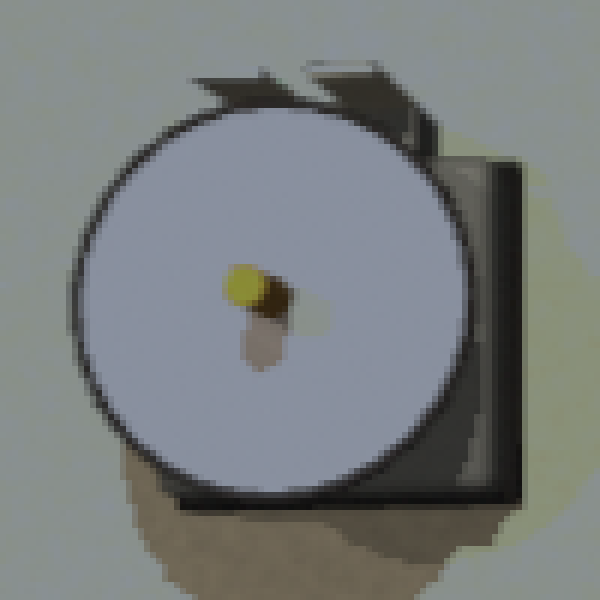

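View pics/c3.png

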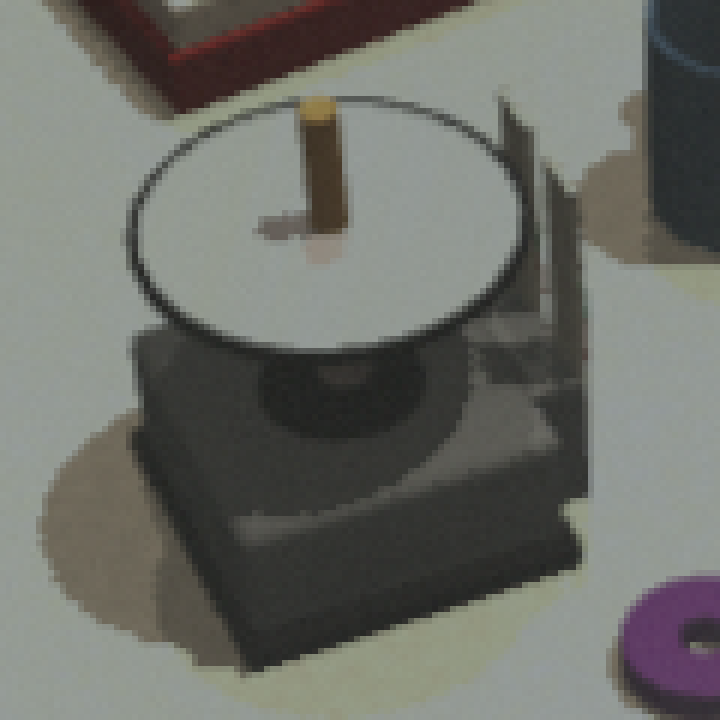

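```bash
python3 - <<'E'
from h import *
c=cam("wrist"); save(c,"pics/w0.png"); print(c['tool_from_camera'].round(4),c['fov_y'],c['cx'],c['cy'])
for n in("top","side"):
    c=cam(n);P=cloud(c); z=P[...,2]
    r=np.hypot(P[...,0]-.5145,P[...,1]-.1895)
    m=(r<.055)&(r>.02)&(abs(z-.1325)<.02); print(n,'pan z',np.median(z[m]),z[m].std(),m.sum())
    hsv=cv2.cvtColor(c['color'],cv2.COLOR_RGB2HSV)
    m=(z>.08)&(hsv[...,2]<90)&(r<.1)
    # pan disc by colour
    m=((z>.122)&(z<.142)&(r<.09)&(hsv[...,2]>110)).astype(np.uint8)
    cs,_=cv2.findContours(m,cv2.RETR_EXTERNAL,cv2.CHAIN_APPROX_NONE); k=max(cs,key=cv2.contourArea)
    e=cv2.fitEllipse(k); print('disc',e, plane(c,*e[0],.132))
    y=((hsv[...,0]<35)&(hsv[...,0]>12)&(hsv[...,1]>140)&(hsv[...,2]>120)&(r<.06))
    v,u=np.nonzero(y);print('brass top',len(u),u.mean(),v.mean(),plane(c,u.mean(),v.mean(),.182))
    o=c['C'][:3,3]; print(o, hsv[(z>.16)&(r<.03)][:8])
    g=(z>.135)&(z<.16)&(r>.06)&(r<.11); print('gauge',g.sum(),P[g].mean(0))
E
```

```text
[[ 1.000e+00  4.000e-04 -9.000e-04 -3.000e-04]
 [ 1.000e-04 -9.662e-01 -2.577e-01 -7.120e-02]
 [-1.000e-03  2.577e-01 -9.662e-01 -1.923e-01]
 [ 0.000e+00  0.000e+00  0.000e+00  1.000e+00]] 68.50484386728763 317.6200222074651 239.65003533958017
top pan z 0.13232757819159358 0.002224168975516505 1932
disc ((210.0947723388672, 284.52691650390625), (62.06874084472656, 63.93070983886719), 41.950321197509766) [0.51445926 0.1905172  0.132     ]
brass top 26 205.53846153846155 282.34615384615387 [0.51451948 0.1899821  0.182     ]
[ 0.41141946 -0.03491775  1.30824738] [[ 24  74 138]
 [ 27 104 137]
 [ 25 101 137]
 [ 32  75 140]
 [ 30 146 138]
 [ 30 157 138]
 [ 30 153 138]
 [ 28 140 137]]
gauge 168 [0.540517   0.19312094 0.13918946]
side pan z 0.13253540687264087 0.0016900789632571897 1163
disc ((224.37057495117188, 162.436279296875), (38.679786682128906, 63.458824157714844), 87.07757568359375) [0.5129024  0.18833361 0.132     ]
brass top 0 nan nan [nan nan nan]
[ 0.22752565 -0.76173003  0.95954111] [[ 28  36 133]
 [ 24  65 146]
 [ 23  85 144]
 [ 22  94 144]
 [ 22  83 145]
 [ 19  60  93]
 [ 23 103 131]
 [ 22 120 144]]
gauge 104 [0.56253439 0.18051719 0.14055456]<stdin>:14: RuntimeWarning: Mean of empty slice.
  ret = ret.dtype.type(ret / rcount)
```

View pics/w0.png

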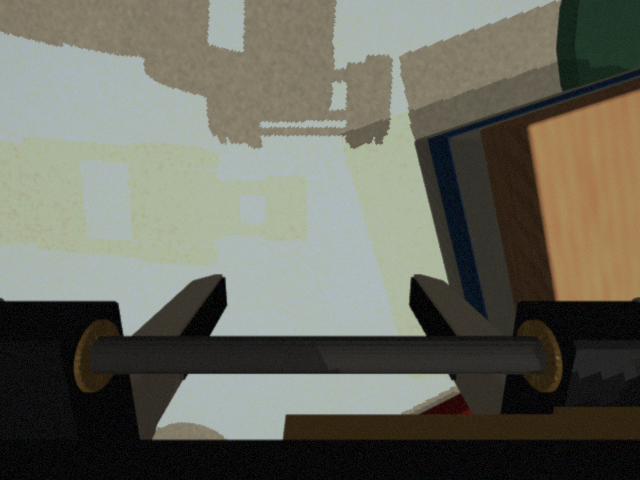

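jog_arm([
  [0.093,-0.019,0.044,-0.03,-0.14],
  [0.093,-0.038,0.088,-0.03,-0.28],
  [0.093,-0.056,0.132,-0.03,-0.413],
  [0.093,-0.075,0.176,-0.03,-0.413],
  [0.093,-0.094,0.22,-0.03,-0.413],
  [0.093,-0.113,0.263,-0.03,-0.413],
  [0.093,-0.131,0.307,-0.03,-0.413],
  [0.093,-0.15,0.351,-0.03,-0.413],
  [0.093,-0.1691,0.3951,-0.03,-0.413],
  [0.093,-0.1691,0.3951,-0.03,-0.413],
])

```text
clock: 1.35
tcp_pos: [0.5175, 0.1867, 0.2223]
tcp_rot: [3.141, 0.001, 1.567]
force: [0.5, 0.3, -0.2]
grip_width: 0.0928
```

```bash
python3 - <<'E'
from h import *
c=cam("wrist"); save(c,"pics/w1.png"); s=bot.state(); print(s['tcp_pos'],s['tcp_rot'],s['force'],s['clock'])
t=cam("top")
for p in [(206,249),(222,247),(213.5,247.5)]: print(plane(t,*p,.146))
E
```

```text
[0.51587273 0.1885404  0.22228705] [-3.14130304e+00  1.51590152e-04  1.56741471e+00] [ 0.16607798  0.57110787 -0.54939742] 1.4
[0.58633403 0.19722825 0.146     ]
[0.58995584 0.16440583 0.146     ]
[0.58919858 0.18185954 0.146     ]
```

View pics/w1.png

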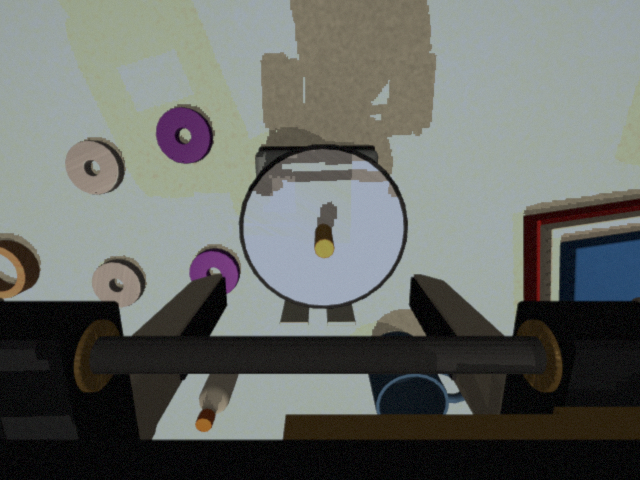

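```bash
python3 - <<'E'
from h import *
for i in range(2):
    c=cam("wrist"); s=bot.state(); print(s['tcp_pos'],s['tcp_rot'],s['clock'])
    hsv=cv2.cvtColor(c['color'],cv2.COLOR_RGB2HSV)
    m=((hsv[...,0]>15)&(hsv[...,0]<38)&(hsv[...,1]>130)&(hsv[...,2]>150)).astype(np.uint8); m[:, :290]=0;m[:,360:]=0;m[:220]=0;m[270:]=0
    cs,_=cv2.findContours(m,cv2.RETR_EXTERNAL,cv2.CHAIN_APPROX_NONE); k=max(cs,key=cv2.contourArea)
    e=cv2.fitEllipse(k); p=plane(c,*e[0],.182); print(e,p, np.median(cloud(c)[m>0],0))
    T=R.from_euler('xyz',s['tcp_rot']).as_matrix(); print('tool', T.T@(p-s['tcp_pos']))
    # pan disc
    hs=cv2.inRange(c['color'],(130,130,150),(255,255,255)); z=cloud(c)[...,2]
    P=cloud(c); r=np.hypot(P[...,0]-.514,P[...,1]-.19); pm=((abs(z-.132)<.006)&(r<.063)&(r>.02)); print('panz',np.median(z[pm]))
    Q=P[(abs(z-.132)<.012)&(r<.09)]; print(Q[:,:2].min(0),Q[:,:2].max(0))
crop(c,324,240,30,"pics/w2.png",10)
# rings
for (u,v) in [(95,167),(118,283)]: print(plane(c,u,v,.014))
E
```

```text
[0.51431681 0.19053274 0.22244928] [-3.14096384e+00 -5.24748161e-05  1.57050089e+00] 1.5
((319.53564453125, 252.11209106445312), (15.566162109375, 16.47982406616211), 97.0443344116211) [0.51462975 0.19100818 0.182     ] [0.51458591 0.19131934 0.18225905]
tool [0.00047341 0.00033823 0.0404491 ]
panz 0.13249357784206628
[0.44539366 0.12128786] [0.5922527  0.26018694]
[0.51408446 0.19107729 0.2226006 ] [-3.14130852e+00 -1.20776147e-04  1.57164147e+00] 1.55
((318.553466796875, 252.853759765625), (15.610862731933594, 16.120569229125977), 70.49462890625) [0.51463724 0.19108458 0.182     ] [0.51460967 0.19070335 0.18233434]
tool [1.90993668e-06 5.64318792e-04 4.06004414e-02]
panz 0.132472529284481
[0.44559826 0.12118348] [0.59101705 0.26029046]
[ 0.46595996 -0.05774092  0.014     ]
[ 0.60438688 -0.05233126  0.014     ]
```

View pics/w2.png

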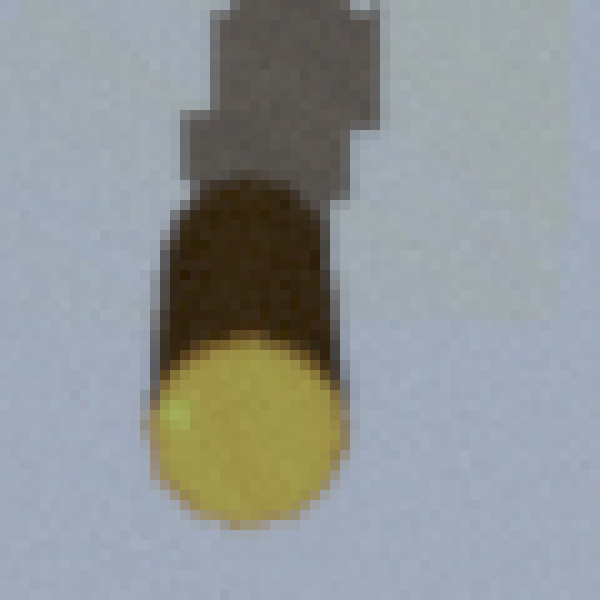

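jog_arm([
  [0.093,-0.045,-0.008,0,0],
  [0.093,-0.09,-0.016,0,0],
  [0.093,-0.135,-0.024,0.01,0],
  [0.093,-0.175,-0.031,0.04,0],
  [0.093,-0.215,-0.038,0.07,0],
  [0.093,-0.2565,-0.045,0.1,0],
  [0.093,-0.2565,-0.045,0.12,0],
  [0.093,-0.2565,-0.045,0.12,0],
  [0.093,-0.2565,-0.045,0.12,0],
])

```text
clock: 2.45
tcp_pos: [0.47, -0.065, 0.1033]
tcp_rot: [3.141, -0.0, 1.572]
force: [1.0, -0.6, 0.3]
grip_width: 0.0926
```

```bash
cat >> h.py <<'E'
def wring(name=None,zt=.014):
    c=cam("wrist"); s=bot.state(); z=cloud(c)
    if name: save(c,name)
    P=z; m=((P[...,2]>.008)&(P[...,2]<.02)).astype(np.uint8); m[:, :225]=0; m[:,415:]=0; m[334:]=0
    out=[]
    cs,h=cv2.findContours(m,cv2.RETR_CCOMP,cv2.CHAIN_APPROX_NONE)
    T=R.from_euler('xyz',s['tcp_rot']).as_matrix()
    for k,hh in zip(cs,h[0]):
        if len(k)<20: continue
        e=cv2.fitEllipse(k); p=plane(c,*e[0],zt); print('hole' if hh[3]>=0 else 'outer',np.round(e[0],1),np.round(e[1],1),p.round(4),'tool',(T.T@(p-s['tcp_pos'])).round(4))
    print(s['tcp_pos'].round(4),s['tcp_rot'].round(4),s['force'].round(2),s['grip_width'],s['clock'])
    return c
E
python3 -c "
from h import *
wring('pics/w3.png')"
```

```text
outer [316.4 232.2] [69.7 70.9] [ 0.4676 -0.0661  0.014 ] tool [-0.001  -0.003   0.0898]
hole [316.5 232.5] [19.2 21. ] [ 0.4678 -0.066   0.014 ] tool [-0.001  -0.0027  0.0898]
outer [412.1 194.2] [ 5.1 36.6] [0.4362 0.0104 0.014 ] tool [ 0.0755 -0.0342  0.0897]
[ 0.4704 -0.065   0.1038] [3.1402e+00 2.0000e-04 1.5728e+00] [-0.59  0.31  0.37] 0.09297145856224404 2.5
```

View pics/w3.png

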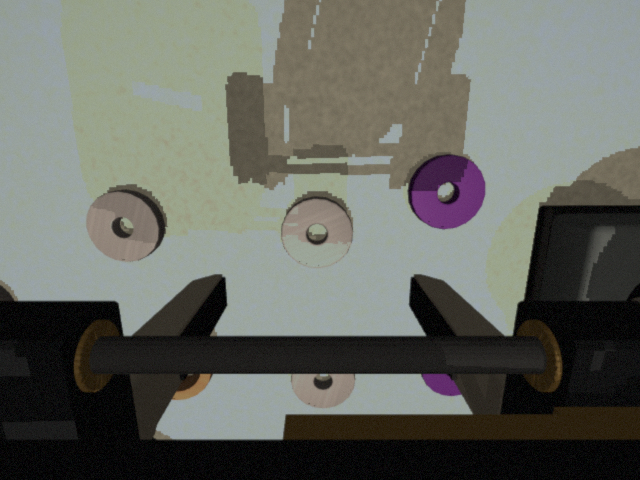

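jog_arm([
  [0.093,-0.001,-0.0025,0.045,0],
  [0.093,-0.001,-0.0025,0.08,0],
  [0.093,-0.001,-0.0025,0.09,0],
  [0.093,-0.001,-0.0025,0.09,0],
  [0.093,-0.001,-0.0025,0.09,0],
])

```text
clock: 3.0
tcp_pos: [0.4685, -0.0669, 0.0143]
tcp_rot: [3.139, 0.001, 1.572]
force: [0.7, 0.2, 0.3]
grip_width: 0.0931
```

```bash
python3 -c "
from h import *
wring('pics/w4.png')"
```

```text
outer [319.3 270.1] [ 97.1 100.7] [ 0.4669 -0.0661  0.014 ] tool [ 0.001  -0.0017  0.0004]
hole [319.3 270.8] [25.3 28.8] [ 0.4673 -0.0661  0.014 ] tool [ 0.001  -0.0012  0.0004]
[ 0.4686 -0.0671  0.0144] [3.1389e+00 7.0000e-04 1.5716e+00] [-0.44 -0.11 -0.18] 0.0930444417721763 3.05
```

View pics/w4.png

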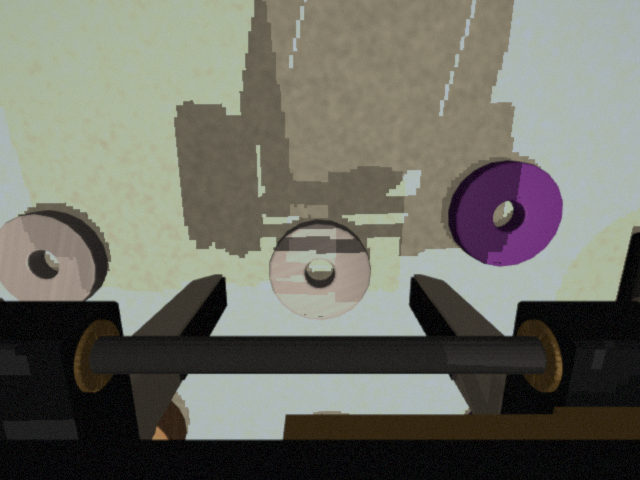

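jog_arm([
  [0.093,0.001,-0.0014,0.001,0],
  [0.08,0.001,-0.0014,0.001,0],
  [0.055,0.001,-0.0014,0.001,0],
  [0.055,0.001,-0.0014,0.001,0],
  [0.055,0.001,-0.0014,0.001,0],
  [0.055,0.001,-0.0014,0.001,0],
  [0.055,0.001,-0.0014,0.001,0],
], newtons=35)

```text
clock: 3.75
tcp_pos: [0.4658, -0.0661, 0.0116]
tcp_rot: [3.142, 0.0, 1.571]
force: [0.4, 0.6, -0.5]
grip_width: 0.0558
```

```bash
python3 -c "
from h import *
wring('pics/w5.png')"
```

```text
outer [317.9 275.9] [ 97.9 101.7] [ 0.4669 -0.0661  0.014 ] tool [ 0.      0.001  -0.0024]
hole [317.8 276.7] [25.4 29. ] [ 0.4673 -0.0662  0.014 ] tool [-0.      0.0015 -0.0024]
[ 0.4658 -0.0661  0.0116] [-3.1415 -0.      1.571 ] [ 0.77 -0.44 -0.04] 0.055399094042942895 3.8
```

View pics/w5.png

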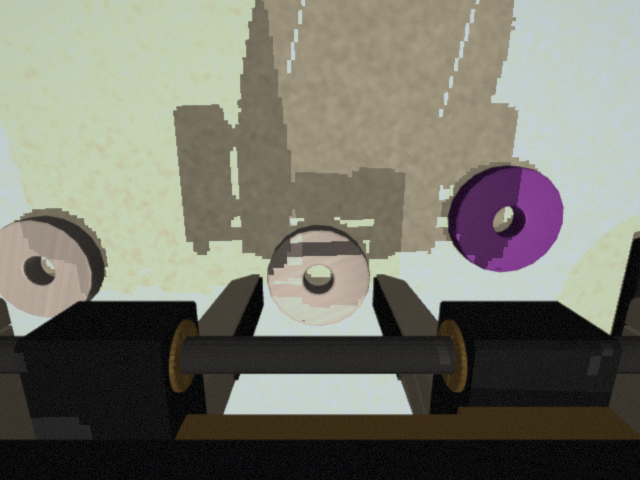

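```bash
python3 - <<'E'
from h import *
c=cam("wrist"); s=bot.state(); d=c['range_z']
T=R.from_euler('xyz',s['tcp_rot']).as_matrix()
P=(cloud(c)-s['tcp_pos'])@T
for v in (270,274,278,282,286,290,300,310): print(v,[(u,P[v,u].round(4).tolist()) for u in (245,255,260,267,272,366,372)])
print(s['tcp_pos'],s['grip_width'])
crop(c,318,280,80,"pics/w6.png",5)
E
```

```text
270 [(245, [-0.0448, 0.0028, 0.0126]), (255, [-0.0383, 0.0022, 0.0109]), (260, [-0.0352, 0.0021, 0.0105]), (267, [-0.0309, 0.002, 0.0104]), (272, [-0.026, -0.003, -0.0035]), (366, [0.0275, -0.0026, -0.0023]), (372, [0.0331, 0.0021, 0.0106])]
274 [(245, [-0.0445, 0.0047, 0.0106]), (255, [-0.0313, -0.0095, -0.0273]), (260, [-0.0354, 0.0049, 0.0111]), (267, [-0.0292, 0.0001, -0.0016]), (272, [-0.0263, -0.0001, -0.0022]), (366, [0.0275, -0.0004, -0.0029]), (372, [0.0334, 0.0053, 0.0122])]
278 [(245, [-0.0353, -0.0093, -0.0321]), (255, [-0.0306, -0.009, -0.0315]), (260, [-0.0287, -0.0079, -0.0286]), (267, [-0.0293, 0.0026, -0.0014]), (272, [-0.0264, 0.0025, -0.0018]), (366, [0.0277, 0.0024, -0.0021]), (372, [0.0333, 0.0075, 0.011])]
282 [(245, [-0.0341, -0.0095, -0.038]), (255, [-0.0295, -0.0094, -0.0376]), (260, [-0.0279, -0.0077, -0.0333]), (267, [-0.0292, 0.0046, -0.0027]), (272, [-0.0264, 0.0048, -0.0023]), (366, [0.0278, 0.0048, -0.0022]), (372, [0.0334, 0.0101, 0.011])]
286 [(245, [-0.0335, -0.0089, -0.0412]), (255, [-0.0293, -0.0081, -0.0395]), (260, [-0.0278, -0.006, -0.0343]), (2
[... 227 characters left out ...]
0.0043, -0.0351]), (267, [-0.0316, 0.0155, 0.0112]), (272, [-0.0263, 0.009, -0.004]), (366, [0.028, 0.0098, -0.0022]), (372, [0.0336, 0.0153, 0.0107])]
300 [(245, [-0.0303, -0.0093, -0.0574]), (255, [-0.0277, -0.0055, -0.0492]), (260, [-0.0278, 0.0005, -0.0361]), (267, [-0.0319, 0.0224, 0.0115]), (272, [-0.0287, 0.0224, 0.0115]), (366, [0.0303, 0.0227, 0.0121]), (372, [0.0275, 0.0044, -0.0276])]
310 [(245, [-0.029, -0.0081, -0.0642]), (255, [-0.0279, -0.0008, -0.0494]), (260, [-0.0279, 0.0052, -0.0371]), (267, [-0.0321, 0.029, 0.0112]), (272, [-0.029, 0.0295, 0.0121]), (366, [0.0306, 0.0294, 0.0119]), (372, [0.0344, 0.0295, 0.0121])]
[ 0.4658284  -0.06611964  0.01160419] 0.055131754745893505
```

View pics/w6.png

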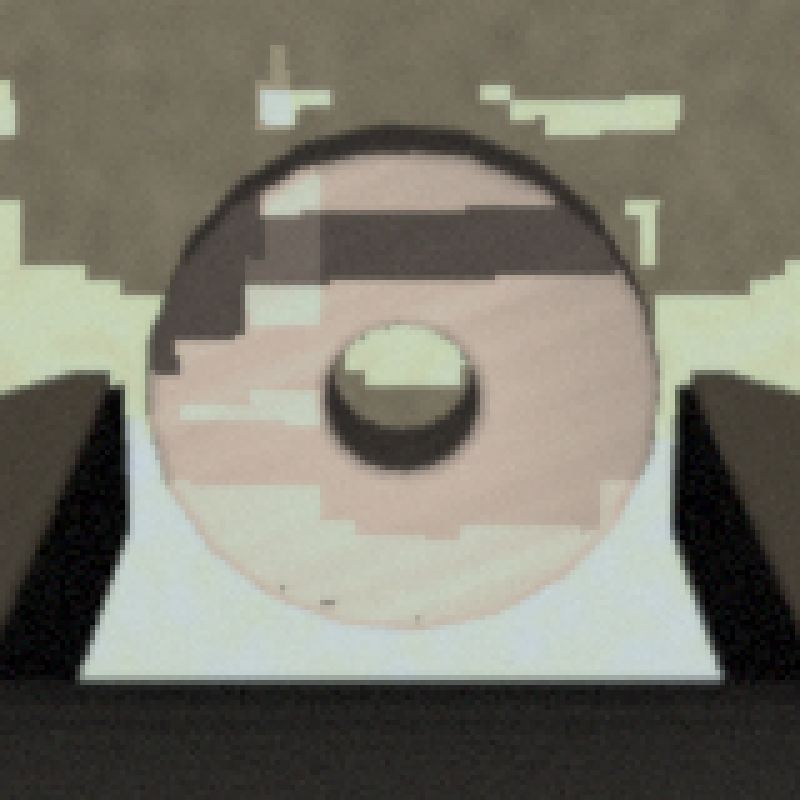

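The jaws closed to 55 mm without gripping, and the visible finger ends look well above the ring. I'll check that from the side camera.

```bash
python3 - <<'E'
from h import *
c=cam("side"); s=bot.state()
print([proj(c,s['tcp_pos'])], s['tcp_pos'])
u,v=map(int,proj(c,s['tcp_pos'])); crop(c,u,v-30,70,"pics/s1.png",5)
E
```

```text
[(np.float64(253.19706653255548), np.float64(294.12785284121037))] [ 0.46583803 -0.06612457  0.01161203]
```

View pics/s1.png

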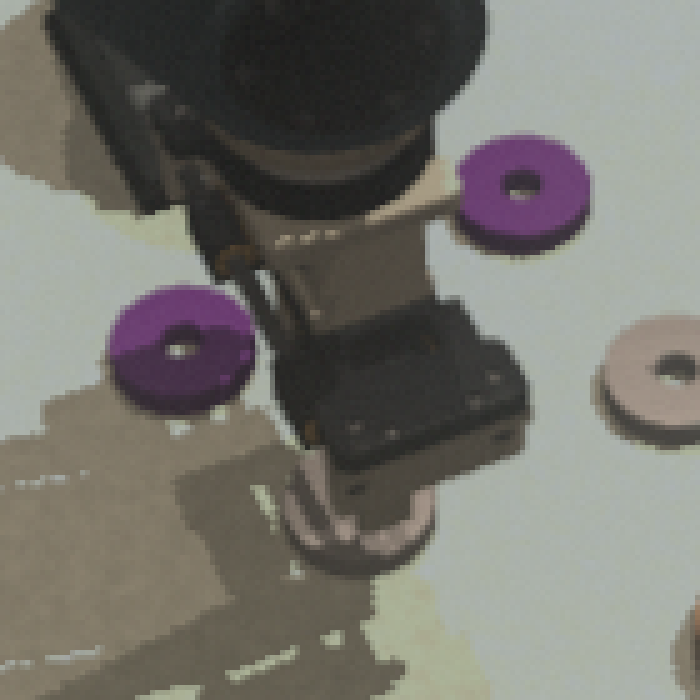

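The side view confirms it: the finger ends sit about 25 mm above the ring. They really lie at tool z ≈ −0.0275, about 38 mm shorter than stated. The cameras agree and the jaws closed without contact, so I'll open and go lower in steps while watching the force.

jog_arm([
  [0.093,0,0.0012,0,0],
  [0.093,0,0.0012,0,0],
  [0.093,0,0.0012,0,0],
  [0.093,0,0.0012,0.01,0],
  [0.093,0,0.0012,0.02,0],
  [0.093,0,0.0012,0.03,0],
  [0.093,0,0.0012,0.03,0],
  [0.093,0,0.0012,0.03,0],
])

```text
clock: 4.7
tcp_pos: [0.4668, -0.0661, -0.0188]
tcp_rot: [-3.141, -0.0, 1.571]
force: [0.9, -0.3, 0.6]
grip_width: 0.0932
```

```bash
python3 - <<'E'
from h import *
c=wring('pics/w7.png')
s=bot.state();T=R.from_euler('xyz',s['tcp_rot']).as_matrix()
P=(cloud(c)-s['tcp_pos'])@T
for v in (276,280,284): print(v,[(u,P[v,u].round(4).tolist()) for u in (218,223,414,420)])
c=cam("side")
u,v=map(int,proj(c,s['tcp_pos'])); crop(c,u,v-30,70,"pics/s2.png",5)
E
```

```text
outer [225.5 297. ] [0. 1.] [ 0.4672 -0.1113  0.014 ] tool [-0.0452  0.0002 -0.0325]
outer [411.9 297.1] [ 5.  47.5] [ 0.4673 -0.02    0.014 ] tool [ 0.0461  0.0003 -0.0325]
outer [317.8 289.9] [ 99.4 123.5] [ 0.4635 -0.0661  0.014 ] tool [ 0.     -0.0035 -0.0325]
hole [317.9 296.6] [28.3 33.7] [ 0.467  -0.0661  0.014 ] tool [ 0.0001 -0.     -0.0325]
[ 0.467  -0.0661 -0.0185] [-3.1413e+00 -1.0000e-04  1.5709e+00] [ 0.57 -0.27  0.53] 0.09277444031895932 4.75
276 [(218, [-0.049, -0.0096, -0.0294]), (223, [-0.0496, -0.0055, -0.0186]), (414, [0.0479, -0.0087, -0.0272]), (420, [0.0503, -0.0095, -0.0292])]
280 [(218, [-0.048, -0.009, -0.0331]), (223, [-0.0468, -0.0073, -0.029]), (414, [0.0469, -0.0082, -0.0313]), (420, [0.0487, -0.0096, -0.0349])]
284 [(218, [-0.0473, -0.008, -0.0359]), (223, [-0.0465, -0.0058, -0.0305]), (414, [0.0464, -0.007, -0.0333]), (420, [-0.0002, -0.0714, -0.1921])]
```

View pics/s2.png

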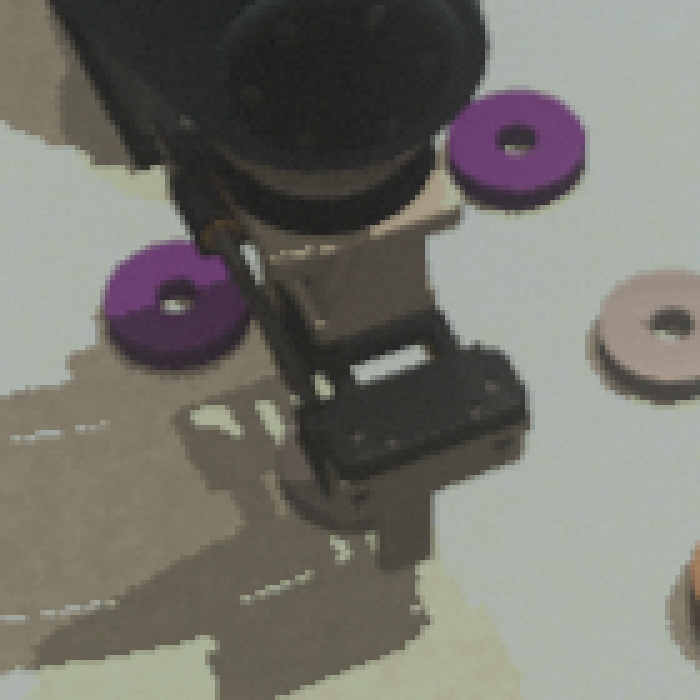

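View pics/w7.png

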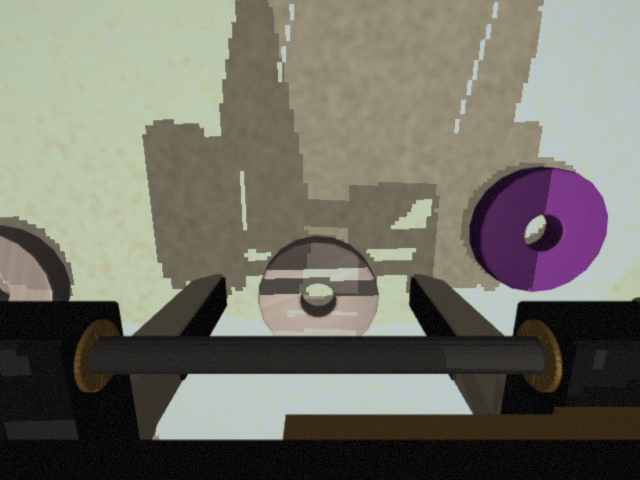

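jog_arm([
  [0.093,0,0,0.004,0],
  [0.093,0,0,0.007,0],
  [0.08,0,0,0.007,0],
  [0.055,0,0,0.007,0],
  [0.055,0,0,0.007,0],
  [0.055,0,0,0.007,0],
  [0.055,0,0,0.007,0],
], newtons=35)

```text
clock: 5.5
tcp_pos: [0.467, -0.0661, -0.0254]
tcp_rot: [-3.142, -0.0, 1.571]
force: [0.3, -1.0, 0.9]
grip_width: 0.0583
```

```bash
python3 - <<'E'
from h import *
c=wring('pics/w8.png')
E
```

```text
outer [318.2 291.2] [ 91.8 157.9] [ 0.4616 -0.0659  0.014 ] tool [ 0.0002 -0.0055 -0.0393]
hole [317.6 301.7] [29.1 34.9] [ 0.4669 -0.0662  0.014 ] tool [-0.0001 -0.0001 -0.0393]
[ 0.467  -0.0661 -0.0253] [3.1416 0.     1.571 ] [1.27 0.19 0.6 ] 0.058450564946738025 5.55
```

jog_arm([
  [0.055,0,0,-0.02,0],
  [0.055,0,0,-0.06,0],
  [0.055,0,0,-0.11,0],
  [0.055,0,0,-0.16,0],
  [0.055,0,0,-0.2,0],
])

```text
clock: 6.05
tcp_pos: [0.4669, -0.0661, 0.1773]
tcp_rot: [3.14, 0.0, 1.571]
force: [1.0, 0.5, -3.2]
grip_width: 0.058
```

```bash
python3 - <<'E'
from h import *
c=cam("wrist"); save(c,"pics/w9.png"); s=bot.state(); print(s['force'],s['grip_width'],s['tcp_pos'])
E
```

```text
[ 2.92338157 -0.23596594  4.96074454] 0.05846311351621016 [ 0.46960054 -0.06667687  0.18267532]
```

View pics/w9.png

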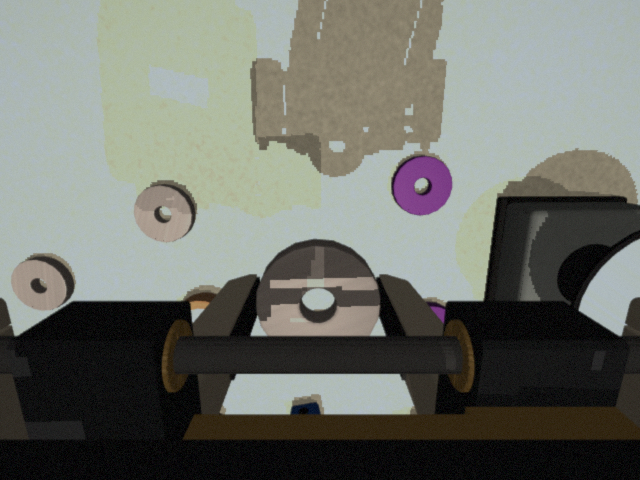

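jog_arm([
  [0.055,0.045,0.009,0,0],
  [0.055,0.09,0.017,0,0],
  [0.055,0.135,0.025,0,0],
  [0.055,0.18,0.034,0,0],
  [0.055,0.22,0.041,0,0],
  [0.055,0.25,0.0465,0,0],
  [0.055,0.257,0.0477,0,0],
  [0.055,0.257,0.0477,0,0],
  [0.055,0.257,0.0477,0,0],
])

```text
clock: 7.0
tcp_pos: [0.5143, 0.1899, 0.1742]
tcp_rot: [-3.141, 0.001, 1.571]
force: [-0.1, 0.1, -2.8]
grip_width: 0.0584
```

```bash
cat >> h.py <<'E'
def look(tag):
    c=cam("wrist"); s=bot.state(); print(s['force'].round(2),s['moment'].round(2),s['grip_width'],s['tcp_pos'].round(4),s['tcp_rot'].round(4),s['clock']); crop(c,318,290,60,f"pics/{tag}w.png",6)
    T=R.from_euler('xyz',s['tcp_rot']).as_matrix(); P=(cloud(c)-s['tcp_pos'])@T
    m=((P[...,2]<-.03)&(P[...,2]>-.05)&(abs(P[...,0])<.024)).astype(np.uint8); m[333:]=0
    cs,h=cv2.findContours(m,cv2.RETR_CCOMP,cv2.CHAIN_APPROX_NONE)
    for k,hh in zip(cs,h[0]):
        if hh[3]>=0 and len(k)>30:
            e=cv2.fitEllipse(k); p=plane(c,*e[0],s['tcp_pos'][2]+.0393); print('hole px',np.round(e[0],1),np.round(e[1],1),'tool',(T.T@(p-s['tcp_pos'])).round(4), 'world',p.round(4))
    d=cam("side"); crop(d,232,175,65,f"pics/{tag}s.png",6); return c,d
E
python3 -c "
from h import *
look('a')"
```

```text
[ 0.05 -0.59 -2.34] [ 0.01 -0.01 -0.01] 0.05823532229167632 [0.5145 0.1897 0.1744] [-3.1410e+00  4.0000e-04  1.5701e+00] 7.05
hole px [317.6 300.2] [26.1 33.3] tool [ 0.     -0.0011 -0.0393] world [0.5134 0.1898 0.2137]
```

View pics/aw.png

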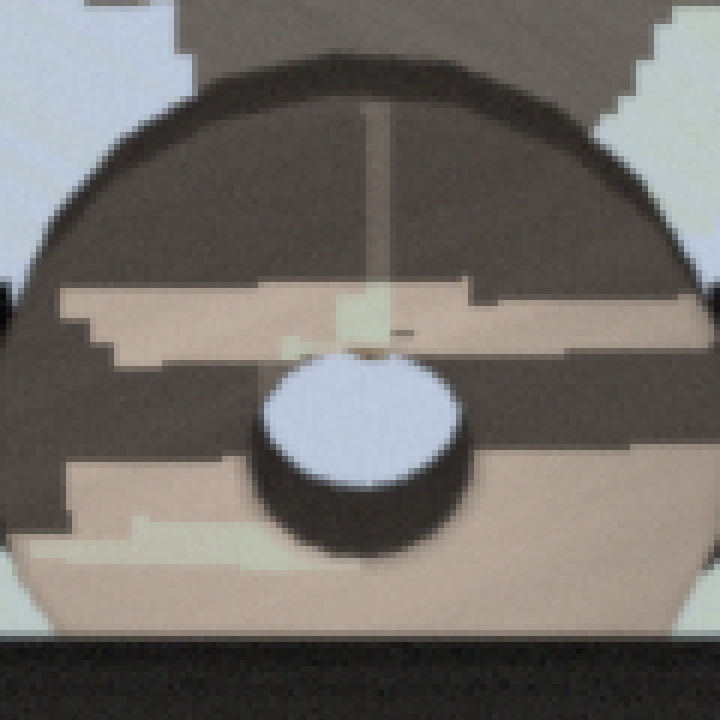

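View pics/as.png

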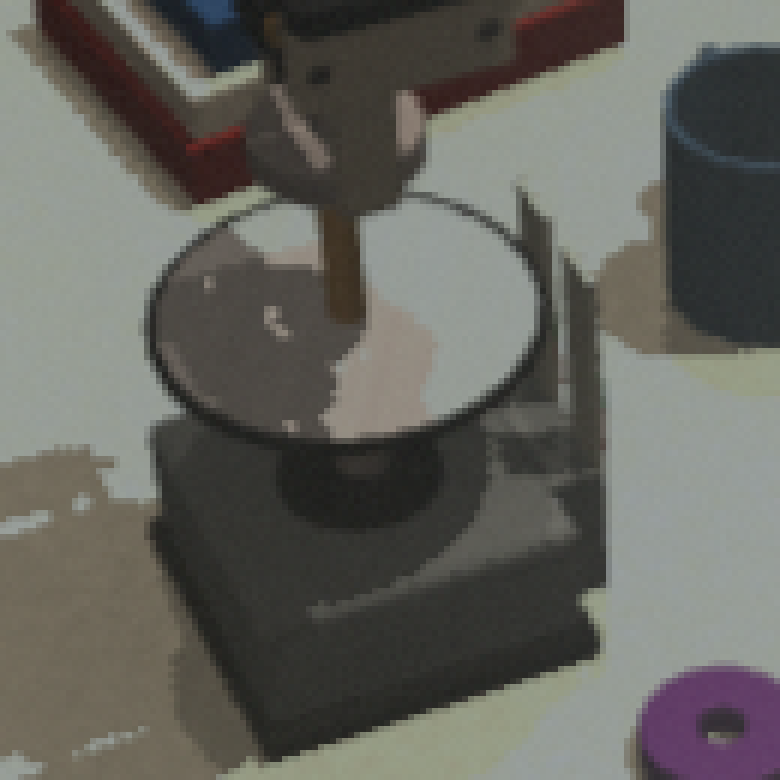

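jog_arm([
  [0.055,0,0.0005,0.005,0],
  [0.055,0,0.0005,0.01,0],
  [0.055,0,0.0005,0.015,0],
  [0.055,0,0.0005,0.018,0],
  [0.055,0,0.0005,0.021,0],
  [0.055,0,0.0005,0.024,0],
  [0.055,0,0.0005,0.026,0],
  [0.055,0,0.0005,0.026,0],
  [0.055,0,0.0005,0.026,0],
])

```text
clock: 8.0
tcp_pos: [0.5153, 0.1909, 0.1488]
tcp_rot: [3.141, -0.0, 1.571]
force: [-0.8, -0.7, -1.4]
grip_width: 0.0584
```

```bash
python3 -c "
from h import *
look('b')"
```

```text
[ 0.34 -0.6  -1.22] [-0.1   0.15  0.03] 0.058355008558473656 [0.5153 0.1909 0.1488] [ 3.1414 -0.      1.571 ] 8.05
hole px [317.5 300.2] [25.7 33.6] tool [-0.0002 -0.0009 -0.0393] world [0.5144 0.1907 0.1881]
```

View pics/bw.png

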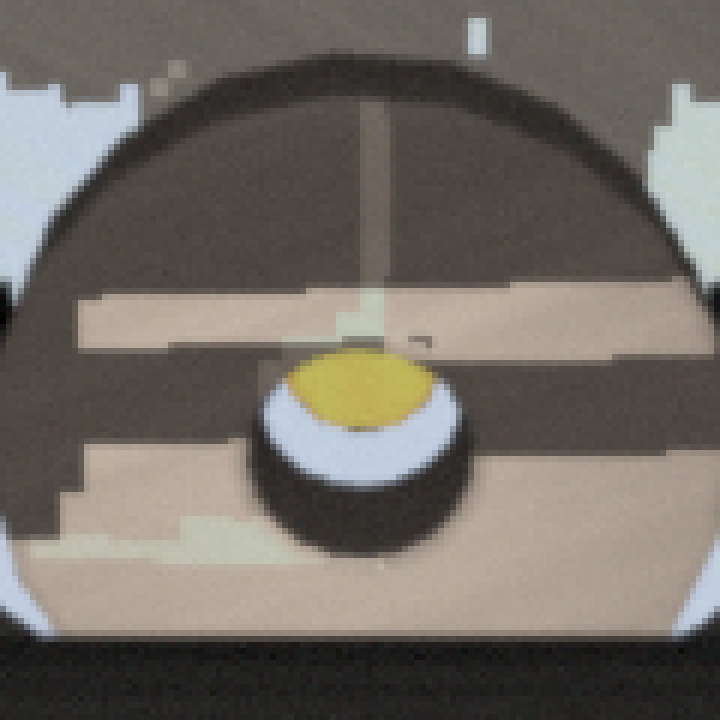

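View pics/bs.png

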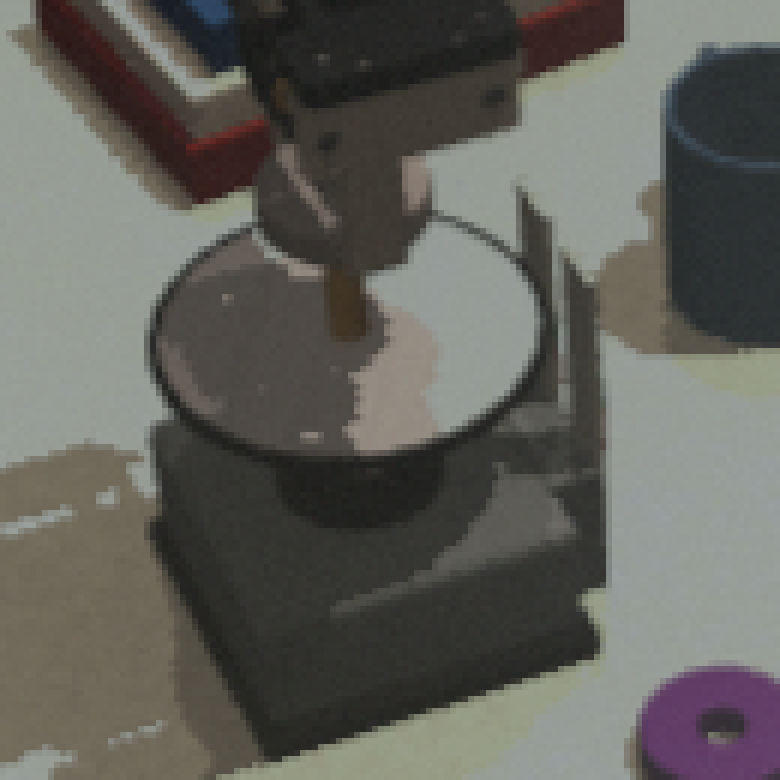

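```bash
python3 - <<'E'
from h import *
c=cam("wrist"); z=bot.state()['tcp_pos'][2]+.0253
u=258+362/6
for v in (230+428/6,230+487/6): print(plane(c,u,v,z))
for uu in (258+262/6,258+462/6): print(plane(c,uu,230+415/6,z))
E
```

```text
[0.52144066 0.19116946 0.17407414]
[0.52697952 0.1911727  0.17407414]
[0.52023035 0.18260596 0.17407414]
[0.52023338 0.199732   0.17407414]
```

Through the hole, the brass top is offset 4.1 mm towards −x and aligned in y. I'll lift slightly, shift and lower again.

jog_arm([
  [0.055,0,0,-0.008,0],
  [0.055,0,-0.002,-0.01,0],
  [0.055,0,-0.0041,-0.01,0],
  [0.055,0,-0.0041,-0.008,0],
  [0.055,0,-0.0041,-0.004,0],
  [0.055,0,-0.0041,0,0],
  [0.055,0,-0.0041,0,0],
  [0.055,0,-0.0041,0,0],
])

```text
clock: 8.95
tcp_pos: [0.511, 0.1909, 0.1484]
tcp_rot: [-3.141, 0.0, 1.571]
force: [-0.2, -0.3, -2.7]
grip_width: 0.0584
```

```bash
python3 -c "
from h import *
look('c')"
```

```text
[ 0.23  0.57 -1.76] [-0.    0.01  0.1 ] 0.058343185607954096 [0.5111 0.1909 0.1485] [-3.1414e+00  1.0000e-04  1.5710e+00] 9.0
hole px [303.9 297.5] [ 5.3 15.9] tool [-0.0066 -0.0024 -0.0393] world [0.5087 0.1843 0.1878]
```

View pics/cw.png

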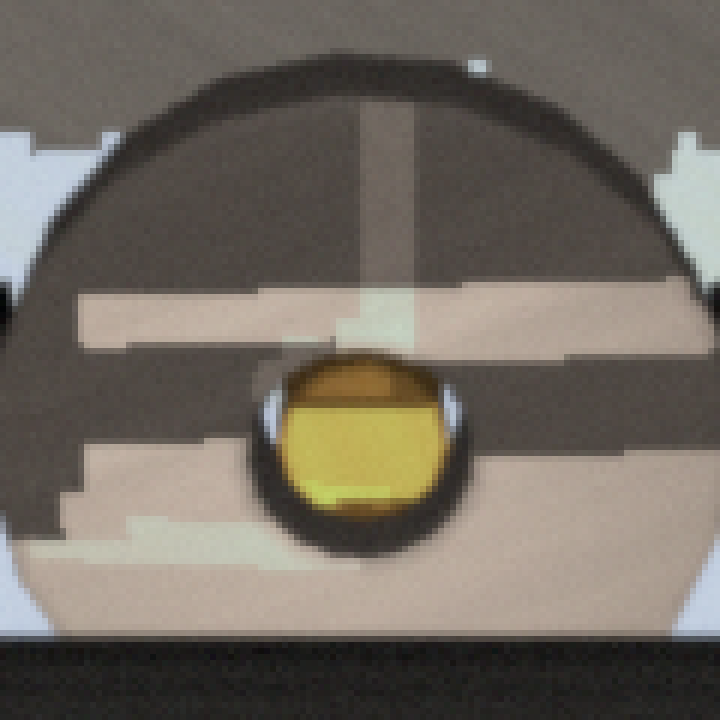

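View pics/cs.png

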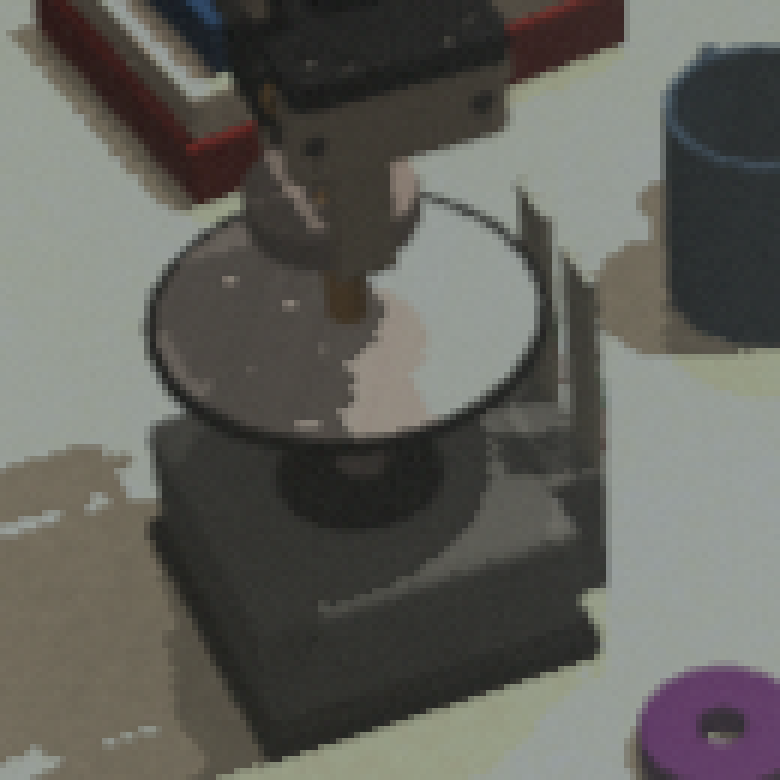

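The ring is on the post and the pan has sprung back. Next I'll lower it to the pan and on down to where the ring's weight balances the spring, then release.

jog_arm([
  [0.055,0,0,0.006,0],
  [0.055,0,0,0.013,0],
  [0.055,0,0,0.02,0],
  [0.055,0,0,0.027,0],
  [0.055,0,0,0.033,0],
  [0.055,0,0,0.038,0],
  [0.055,0,0,0.041,0],
  [0.055,0,0,0.044,0],
  [0.055,0,0,0.047,0],
  [0.055,0,0,0.047,0],
])

```text
clock: 10.05
tcp_pos: [0.5111, 0.1909, 0.1015]
tcp_rot: [-3.142, 0.0, 1.571]
force: [0.1, -0.1, -1.9]
grip_width: 0.0583
```

jog_arm([
  [0.055,0,0,0.003,0],
  [0.055,0,0,0.006,0],
  [0.055,0,0,0.006,0],
  [0.055,0,0,0.006,0],
])

```text
clock: 10.45
tcp_pos: [0.5112, 0.1909, 0.0957]
tcp_rot: [3.141, -0.0, 1.571]
force: [0.2, 0.0, -0.2]
grip_width: 0.0583
```

```bash
python3 -c "
from h import *
look('d')"
```

```text
[ 0.17 -0.39  0.4 ] [ 0.05 -0.08 -0.01] 0.05818293532808837 [0.5113 0.1909 0.0958] [ 3.1412e+00 -1.0000e-04  1.5710e+00] 10.5
```

View pics/ds.png

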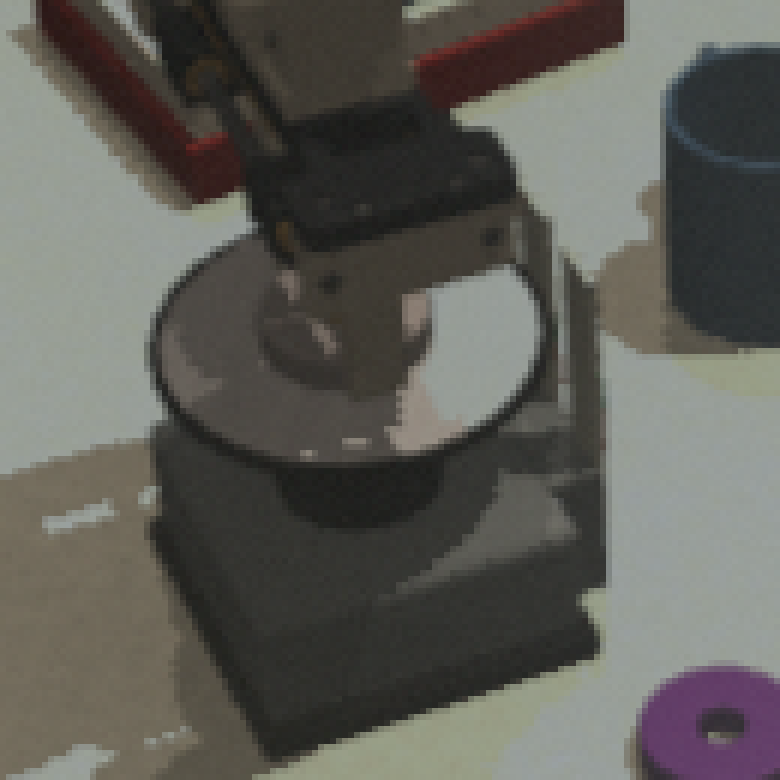

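jog_arm([
  [0.065,0,0,0,0],
  [0.075,0,0,0,0],
  [0.093,0,0,0,0],
  [0.093,0,0,0,0],
  [0.093,0,0,-0.02,0],
  [0.093,0,0,-0.05,0],
  [0.093,0,0,-0.09,0],
])

```text
clock: 11.25
tcp_pos: [0.5102, 0.1906, 0.1855]
tcp_rot: [-3.139, 0.001, 1.571]
force: [-0.7, 0.2, 0.1]
grip_width: 0.0929
```

```bash
python3 - <<'E'
from h import *
c,d=look('e'); save(c,"pics/e.png")
for n,c in(('w',c),('s',d)):
    P=cloud(c);z=P[...,2];r=np.hypot(P[...,0]-.5144,P[...,1]-.1905)
    m=(r>.04)&(r<.062)&(z>.07)&(z<.14); print(n,'pan',np.median(z[m]),m.sum()); m=(r>.011)&(r<.027)&(z>.11)&(z<.15); print('ringtop',np.median(z[m]))
E
```

```text
[2.5  0.73 5.7 ] [0.04 0.02 0.02] 0.0932292950284439 [0.5133 0.1916 0.1929] [ 3.1346e+00 -1.9000e-03  1.5711e+00] 11.3Traceback (most recent call last):
  File "<stdin>", line 2, in <module>
  File "h.py", line 44, in look
    for k,hh in zip(cs,h[0]):
                       ~^^^
TypeError: 'NoneType' object is not subscriptable
```

```bash
sed -i 's/zip(cs,h\[0\])/zip(cs,h[0] if h is not None else [])/' h.py; cat >> h.py <<'E'
def pan():
    for n in('side','top'):
        c=cam(n);P=cloud(c);z=P[...,2];r=np.hypot(P[...,0]-.5144,P[...,1]-.1905)
        m=(r>.04)&(r<.062)&(z>.07)&(z<.14); print(n,'pan',np.median(z[m]),m.sum(),end=' '); m=(r>.011)&(r<.027)&(z>.1)&(z<.16); print('ringtop',np.median(z[m]),m.sum())
        if n=='side': crop(c,232,175,65,f"pics/pan{bot.state()['clock']:.2f}.png",6)
E
python3 - <<'E'
from h import *
pan(); s=bot.state(); print(s['tcp_pos'],s['clock'])
E
ls pics/pan*
```

```text
side pan 0.12098576141502443 982 ringtop 0.1344961574006741 258
top pan 0.12027111244757971 268 ringtop 0.13480787978658004 22
[0.51224127 0.19121904 0.18781693] 11.4
pics/pan11.35.png
```

jog_arm([
  [0.093,-0.045,0.017,0,0],
  [0.093,-0.09,0.034,0,0],
  [0.093,-0.135,0.052,0.0,0],
  [0.093,-0.175,0.067,0.03,0],
  [0.093,-0.215,0.082,0.06,0],
  [0.093,-0.251,0.096,0.09,0],
  [0.093,-0.2511,0.096,0.13,0],
  [0.093,-0.2511,0.096,0.16,0],
  [0.093,-0.2511,0.096,0.16,0],
  [0.093,-0.2511,0.096,0.16,0],
])

```text
clock: 12.4
tcp_pos: [0.6068, -0.06, 0.0255]
tcp_rot: [-3.14, -0.0, 1.571]
force: [-0.5, -0.4, 0.6]
grip_width: 0.0928
```

```bash
python3 - <<'E'
from h import *
c=wring('pics/w10.png')
E
```

```text
outer [317.3 267.1] [92.2 95.4] [ 0.6074 -0.0603  0.014 ] tool [-0.0002 -0.0003  0.0127]
hole [317.3 267.8] [23.9 27.5] [ 0.6078 -0.0603  0.014 ] tool [-0.0003  0.0001  0.0127]
[ 0.6076 -0.06    0.0267] [3.1406e+00 2.0000e-04 1.5714e+00] [-0.54  1.6   0.09] 0.09269684735400299 12.45
```

View pics/w10.png

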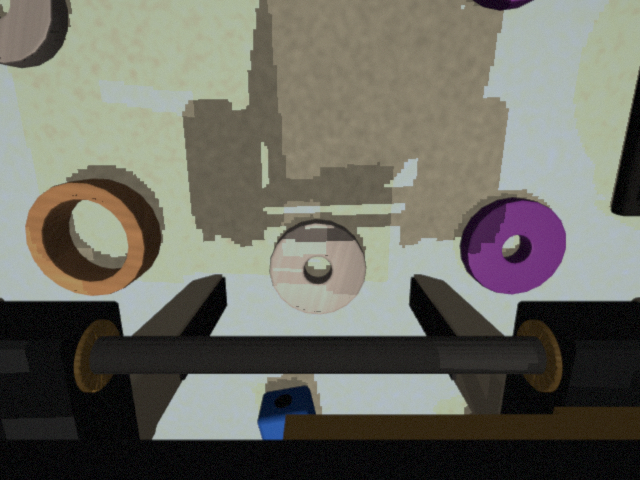

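View pics/pan11.35.png

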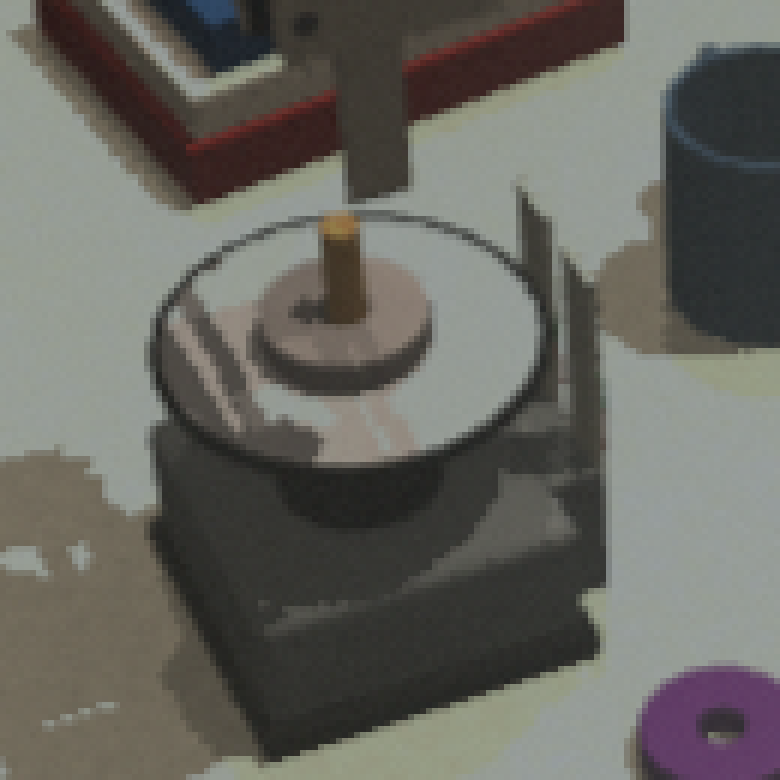

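jog_arm([
  [0.093,0,0.0003,0.02,0],
  [0.093,0,0.0003,0.04,0],
  [0.093,0,0.0003,0.0505,0],
  [0.093,0,0.0003,0.0515,0],
  [0.093,0,0.0003,0.0515,0],
  [0.08,0,0.0003,0.0515,0],
  [0.055,0,0.0003,0.0515,0],
  [0.055,0,0.0003,0.0515,0],
  [0.055,0,0.0003,0.0515,0],
  [0.055,0,0.0003,0.0515,0],
])

```text
clock: 13.45
tcp_pos: [0.6076, -0.0602, -0.0257]
tcp_rot: [3.141, 0.0, 1.571]
force: [0.0, 0.1, 1.7]
grip_width: 0.0599
```

```bash
python3 - <<'E'
from h import *
c=wring('pics/w11.png')
E
```

```text
outer [318.1 291.1] [ 91.9 157.3] [ 0.602  -0.0601  0.014 ] tool [ 0.0001 -0.0056 -0.0397]
hole [317.5 301.8] [29.2 34.7] [ 0.6074 -0.0604  0.014 ] tool [-0.0002 -0.0002 -0.0397]
[ 0.6076 -0.0602 -0.0257] [3.1414 0.     1.571 ] [-0.77  0.85  3.01] 0.059826973332108895 13.5
```

jog_arm([
  [0.055,0,0,0,0],
  [0.055,0,0,0,0],
  [0.055,0,0,-0.02,0],
  [0.055,0,0,-0.06,0],
  [0.055,0,0,-0.11,0],
  [0.055,0,0,-0.16,0],
  [0.055,0,0,-0.195,0],
  [0.055,0,0,-0.195,0],
])

```text
clock: 14.3
tcp_pos: [0.6096, -0.0605, 0.174]
tcp_rot: [3.134, 0.001, 1.571]
force: [0.8, 0.3, -2.4]
grip_width: 0.0599
```

jog_arm([
  [0.055,0.045,-0.017,0,0],
  [0.055,0.09,-0.034,0,0],
  [0.055,0.135,-0.051,0,0],
  [0.055,0.18,-0.069,0,0],
  [0.055,0.22,-0.084,0,0],
  [0.055,0.245,-0.0945,0,0],
  [0.055,0.2511,-0.0963,0,0],
  [0.055,0.2511,-0.0963,0,0],
  [0.055,0.2511,-0.0963,0,0],
  [0.055,0.2511,-0.0963,0,0],
])

```text
clock: 15.3
tcp_pos: [0.5114, 0.1897, 0.1687]
tcp_rot: [-3.141, 0.0, 1.57]
force: [0.3, -0.0, -2.9]
grip_width: 0.0595
```

```bash
python3 -c "
from h import *
look('f')"
```

```text
[ 0.05 -0.49 -2.31] [0.04 0.04 0.01] 0.05979108315232255 [0.5115 0.1899 0.1688] [-3.1413e+00  2.0000e-04  1.5696e+00] 15.35
hole px [317.5 300.1] [25.6 33.5] tool [-0.0003 -0.001  -0.0393] world [0.5105 0.1896 0.2081]
```

View pics/fw.png

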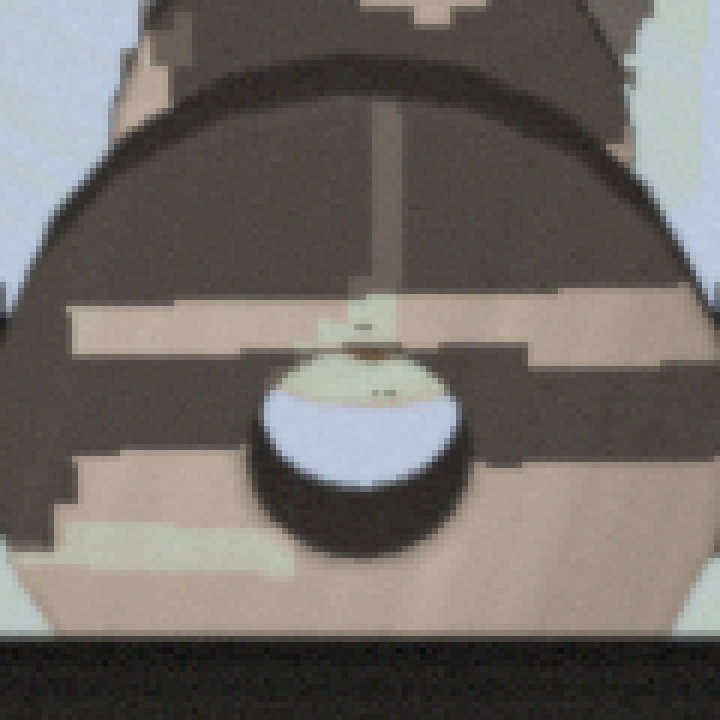

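jog_arm([
  [0.055,0,0,0.005,0],
  [0.055,0,0,0.01,0],
  [0.055,0,0,0.015,0],
  [0.055,0,0,0.02,0],
  [0.055,0,0,0.024,0],
  [0.055,0,0,0.028,0],
  [0.055,0,0,0.032,0],
  [0.055,0,0,0.032,0],
])

```text
clock: 16.2
tcp_pos: [0.511, 0.1908, 0.1366]
tcp_rot: [-3.141, 0.0, 1.571]
force: [-0.3, -0.6, -2.2]
grip_width: 0.0599
```

```bash
python3 -c "
from h import *
look('g')"
```

```text
[-0.16 -0.24 -3.22] [ 0.08  0.03 -0.01] 0.059891526091201054 [0.511  0.1909 0.1369] [-3.1413e+00  1.0000e-04  1.5711e+00] 16.25
hole px [303.8 297.3] [ 5.8 15.8] tool [-0.0067 -0.0025 -0.0393] world [0.5085 0.1842 0.1762]
```

View pics/gw.png

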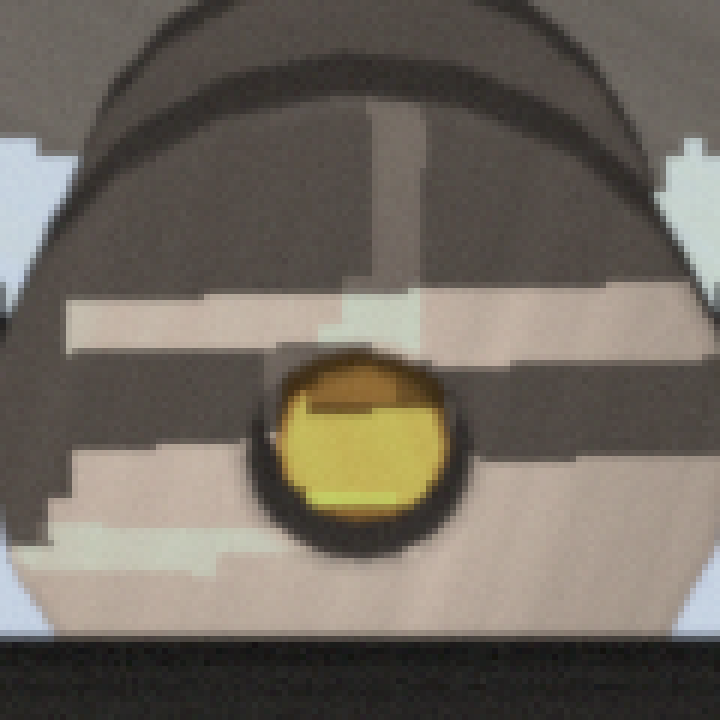

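View pics/gs.png

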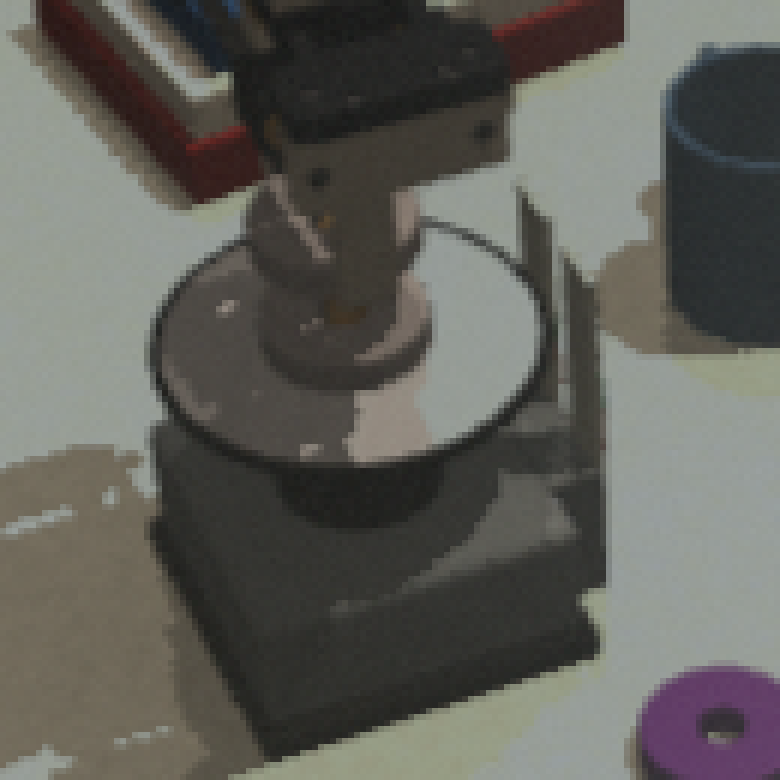

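jog_arm([
  [0.055,0,0,0.006,0],
  [0.055,0,0,0.013,0],
  [0.055,0,0,0.019,0],
  [0.055,0,0,0.023,0],
  [0.055,0,0,0.026,0],
  [0.055,0,0,0.029,0],
  [0.055,0,0,0.032,0],
  [0.055,0,0,0.035,0],
  [0.055,0,0,0.0375,0],
  [0.055,0,0,0.0375,0],
])

```text
clock: 17.3
tcp_pos: [0.511, 0.1909, 0.0994]
tcp_rot: [-3.141, 0.0, 1.571]
force: [-0.4, -0.5, -0.9]
grip_width: 0.0592
```

jog_arm([
  [0.055,0,0,0.0015,0],
  [0.055,0,0,0.0015,0],
  [0.055,0,0,0.0015,0],
])

```text
clock: 17.6
tcp_pos: [0.5112, 0.1909, 0.0982]
tcp_rot: [3.141, -0.0, 1.571]
force: [-0.5, -0.1, -0.7]
grip_width: 0.0598
```

```bash
python3 -c "
from h import *
look('i')"
```

```text
[-0.98 -0.3  -0.07] [0.02 0.12 0.03] 0.059624590038811744 [0.5112 0.1909 0.0983] [ 3.1413e+00 -1.0000e-04  1.5710e+00] 17.65
```

View pics/is.png

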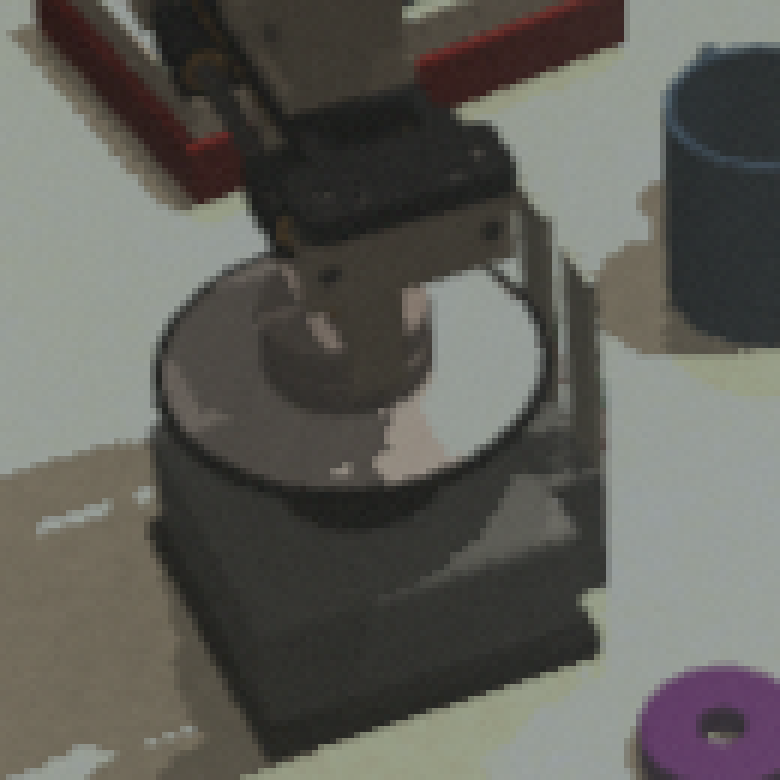

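jog_arm([
  [0.065,0,0,0,0],
  [0.075,0,0,0,0],
  [0.093,0,0,0,0],
  [0.093,0,0,0,0],
  [0.093,0,0,-0.02,0],
  [0.093,0,0,-0.05,0],
  [0.093,0,0,-0.088,0],
  [0.093,0,0,-0.088,0],
])

```text
clock: 18.5
tcp_pos: [0.5133, 0.1915, 0.1908]
tcp_rot: [3.134, -0.002, 1.571]
force: [0.5, -0.5, 0.1]
grip_width: 0.0931
```

```bash
python3 - <<'E'
from h import *
pan(); s=bot.state(); print(s['tcp_pos'],s['clock'])
E
ls pics/pan*
```

```text
side pan 0.10892701884519729 887 ringtop 0.13653316319008385 288
top pan 0.10864840665074849 253 ringtop 0.13638037619861865 22
[0.51127389 0.1909606  0.18649256] 18.6
pics/pan11.35.png
pics/pan18.55.png
```

jog_arm([
  [0.093,-0.046,-0.005,0,0],
  [0.093,-0.092,-0.011,0,0],
  [0.093,-0.138,-0.016,0,0],
  [0.093,-0.184,-0.022,0.01,0],
  [0.093,-0.23,-0.027,0.03,0],
  [0.093,-0.276,-0.033,0.05,0],
  [0.093,-0.32,-0.038,0.07,0],
  [0.093,-0.362,-0.043,0.09,0],
  [0.093,-0.4,-0.047,0.11,0],
  [0.093,-0.416,-0.0493,0.14,0],
])

```text
clock: 19.6
tcp_pos: [0.4613, -0.2279, 0.0448]
tcp_rot: [3.141, 0.001, 1.569]
force: [0.5, 0.3, 0.5]
grip_width: 0.0929
```

jog_arm([
  [0.093,0,0,0.02,0],
  [0.093,0,0,0.02,0],
  [0.093,0,0,0.02,0],
])

```text
clock: 19.9
tcp_pos: [0.4614, -0.2246, 0.0257]
tcp_rot: [-3.14, -0.001, 1.571]
force: [-0.7, 1.5, 0.6]
grip_width: 0.093
```

```bash
python3 - <<'E'
from h import *
c=wring('pics/w12.png')
E
```

```text
outer [316.2 266.4] [92.2 95.4] [ 0.4616 -0.2256  0.014 ] tool [-0.0007 -0.0004  0.0125]
hole [316.3 267. ] [24.3 27.5] [ 0.462  -0.2255  0.014 ] tool [-0.0007 -0.      0.0125]
[ 0.462  -0.2248  0.0265] [-3.1416 -0.      1.5715] [-0.06  0.27  0.54] 0.09290630908742814 19.95
```

View pics/w12.png

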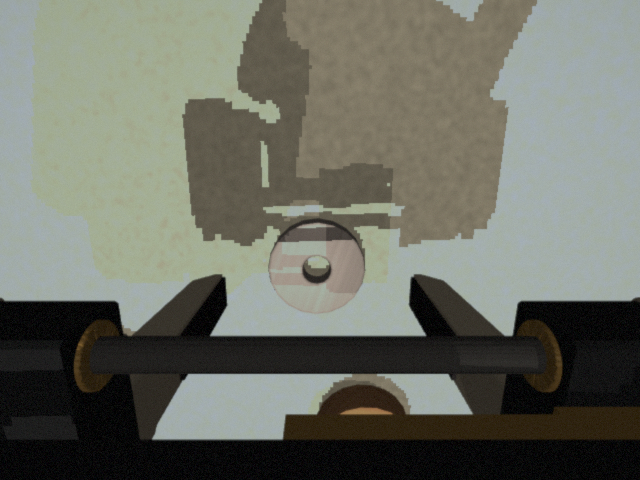

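View pics/pan18.55.png

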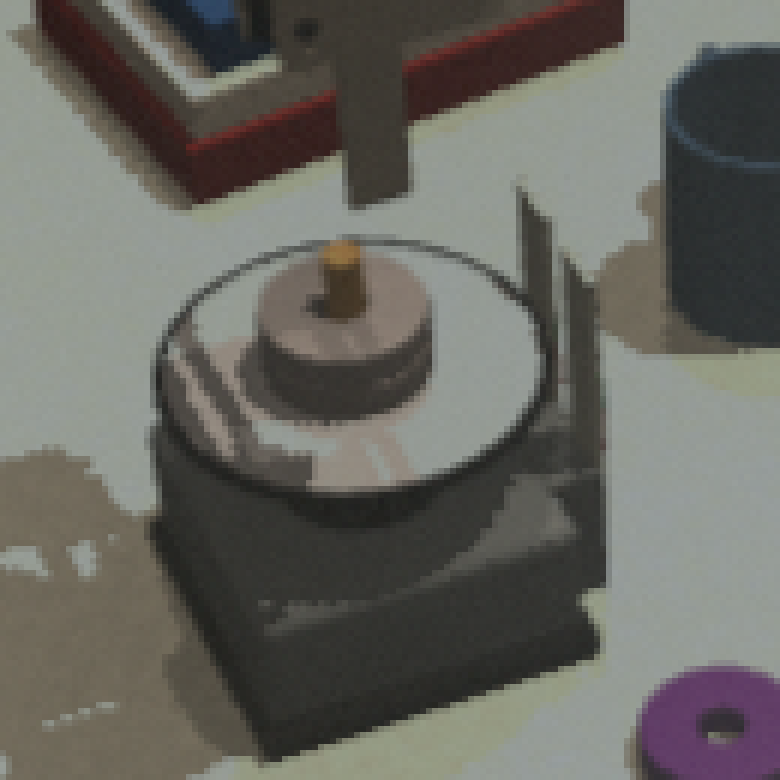

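jog_arm([
  [0.093,-0.0004,-0.0002,0.02,0],
  [0.093,-0.0004,-0.0002,0.04,0],
  [0.093,-0.0004,-0.0002,0.05,0],
  [0.093,-0.0004,-0.0002,0.051,0],
  [0.093,-0.0004,-0.0002,0.051,0],
  [0.08,-0.0004,-0.0002,0.051,0],
  [0.055,-0.0004,-0.0002,0.051,0],
  [0.055,-0.0004,-0.0002,0.051,0],
  [0.055,-0.0004,-0.0002,0.051,0],
  [0.055,-0.0004,-0.0002,0.051,0],
])

```text
clock: 20.95
tcp_pos: [0.4617, -0.2255, -0.0247]
tcp_rot: [3.141, 0.0, 1.571]
force: [-0.7, 0.8, 1.9]
grip_width: 0.0601
```

jog_arm([
  [0.055,0,0,0,0],
  [0.055,0,0,0,0],
])

```text
clock: 21.15
tcp_pos: [0.4617, -0.2255, -0.0247]
tcp_rot: [3.141, 0.0, 1.571]
force: [-1.0, 0.9, 3.4]
grip_width: 0.0597
```

```bash
python3 - <<'E'
from h import *
c=wring('pics/w13.png')
E
```

```text
outer [317.9 290.9] [ 92.2 156.9] [ 0.4564 -0.2255  0.014 ] tool [ 0.     -0.0054 -0.0387]
hole [317.5 300.9] [28.9 34.8] [ 0.4615 -0.2257  0.014 ] tool [-0.0002 -0.0003 -0.0387]
[ 0.4617 -0.2255 -0.0247] [3.1415e+00 1.0000e-04 1.5710e+00] [-0.4   1.34  4.45] 0.05996393946702701 21.2
```

jog_arm([
  [0.055,0,0,-0.02,0],
  [0.055,0,0,-0.06,0],
  [0.055,0,0,-0.11,0],
  [0.055,0,0,-0.16,0],
  [0.055,0,0,-0.19,0],
  [0.055,0.02,0.002,-0.195,0],
  [0.055,0.06,0.007,-0.195,0],
])

```text
clock: 21.9
tcp_pos: [0.469, -0.1665, 0.1712]
tcp_rot: [3.14, 0.001, 1.568]
force: [1.8, 0.3, -2.9]
grip_width: 0.0599
```

jog_arm([
  [0.055,0.045,0.005,0,0],
  [0.055,0.09,0.011,0,0],
  [0.055,0.135,0.016,0,0],
  [0.055,0.18,0.022,0,0],
  [0.055,0.225,0.027,0,0],
  [0.055,0.27,0.032,0,0],
  [0.055,0.31,0.037,0,0],
  [0.055,0.34,0.0405,0,0],
  [0.055,0.3564,0.0425,0,0],
  [0.055,0.3564,0.0425,0,0],
])

```text
clock: 22.9
tcp_pos: [0.5108, 0.1921, 0.1696]
tcp_rot: [-3.141, 0.0, 1.573]
force: [-1.1, 0.2, -3.0]
grip_width: 0.0596
```

jog_arm([
  [0.055,0,0,0,0],
  [0.055,0,0,0,0],
  [0.055,0,0,0.005,0],
  [0.055,0,0,0.01,0],
  [0.055,0,0,0.015,0],
  [0.055,0,0,0.02,0],
  [0.055,0,0,0.02,0],
])

```text
clock: 23.6
tcp_pos: [0.5106, 0.1907, 0.1492]
tcp_rot: [-3.14, 0.0, 1.571]
force: [-0.6, 0.9, -2.1]
grip_width: 0.0596
```

```bash
python3 -c "
from h import *
look('j')"
```

```text
[ 0.32  0.37 -2.1 ] [0.05 0.   0.  ] 0.05969222486275798 [0.5109 0.1908 0.1497] [-3.1408e+00  2.0000e-04  1.5710e+00] 23.65
hole px [317.4 299.9] [26.7 33.9] tool [-0.0004 -0.0015 -0.0393] world [0.5095 0.1905 0.189 ]
```

View pics/jw.png

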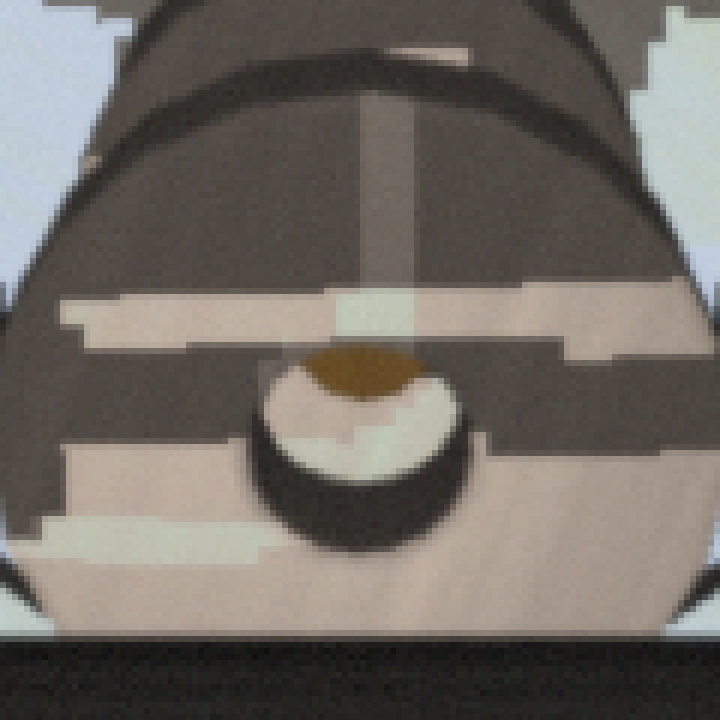

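jog_arm([
  [0.055,0,0.0002,0.005,0],
  [0.055,0,0.0002,0.009,0],
  [0.055,0,0.0002,0.013,0],
  [0.055,0,0.0002,0.017,0],
  [0.055,0,0.0002,0.02,0],
  [0.055,0,0.0002,0.022,0],
  [0.055,0,0.0002,0.022,0],
])

```text
clock: 24.4
tcp_pos: [0.5112, 0.1909, 0.1279]
tcp_rot: [-3.141, 0.0, 1.571]
force: [-0.5, 0.0, -3.5]
grip_width: 0.0596
```

```bash
python3 -c "
from h import *
look('k')"
```

```text
[ 0.4   0.47 -3.35] [ 0.06  0.   -0.03] 0.059495556264834736 [0.5113 0.1909 0.1281] [-3.1415  0.      1.571 ] 24.45
hole px [331.5 298.8] [ 6.3 14.6] tool [ 0.0064 -0.0017 -0.0393] world [0.5095 0.1973 0.1674]
hole px [304.9 297.8] [ 8.3 19.7] tool [-0.0061 -0.0023 -0.0393] world [0.509  0.1848 0.1674]
```

View pics/kw.png

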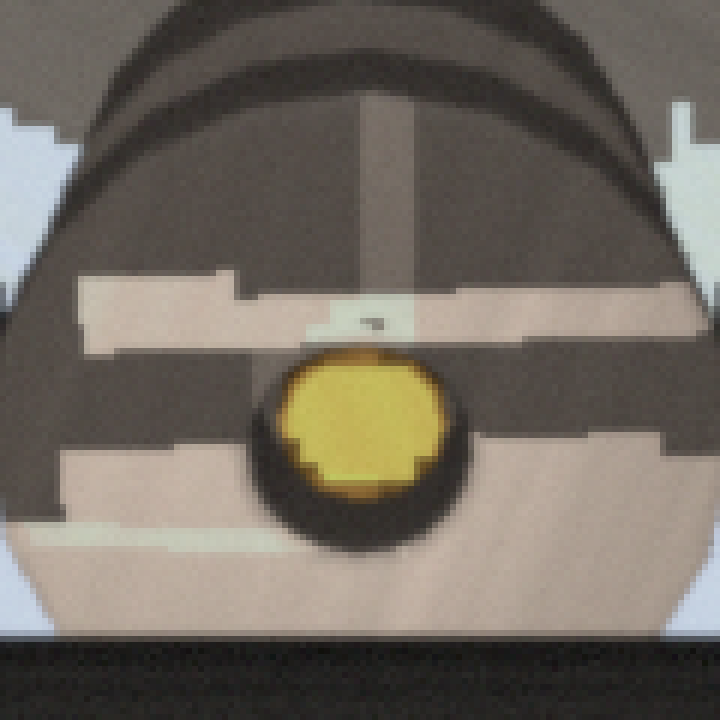

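View pics/ks.png

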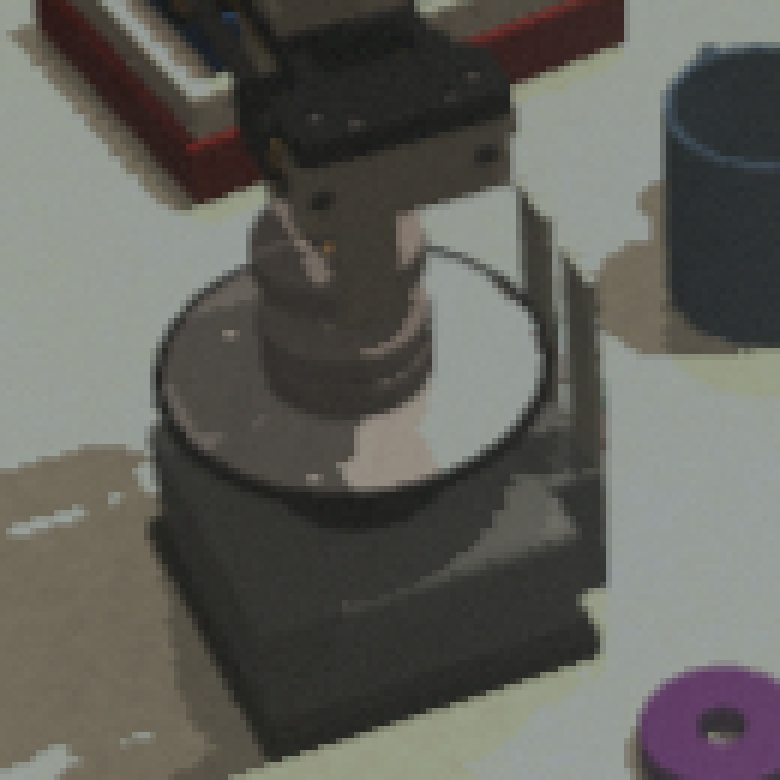

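jog_arm([
  [0.055,0,0,0.005,0],
  [0.055,0,0,0.01,0],
  [0.055,0,0,0.014,0],
  [0.055,0,0,0.017,0],
  [0.055,0,0,0.02,0],
  [0.055,0,0,0.023,0],
  [0.055,0,0,0.026,0],
  [0.055,0,0,0.0285,0],
  [0.055,0,0,0.0285,0],
  [0.055,0,0,0.0285,0],
])

```text
clock: 25.5
tcp_pos: [0.5113, 0.1909, 0.0997]
tcp_rot: [-3.142, 0.0, 1.571]
force: [-1.1, -1.0, 0.4]
grip_width: 0.0597
```

```bash
python3 -c "
from h import *
look('l')"
```

```text
[-0.57  0.01  0.25] [ 0.01  0.24 -0.04] 0.05993434674438513 [0.5113 0.1909 0.0997] [-3.1415  0.      1.571 ] 25.55
hole px [304.6 296.5] [ 6.6 17.9] tool [-0.0062 -0.0028 -0.0393] world [0.5085 0.1846 0.139 ]
```

View pics/ls.png

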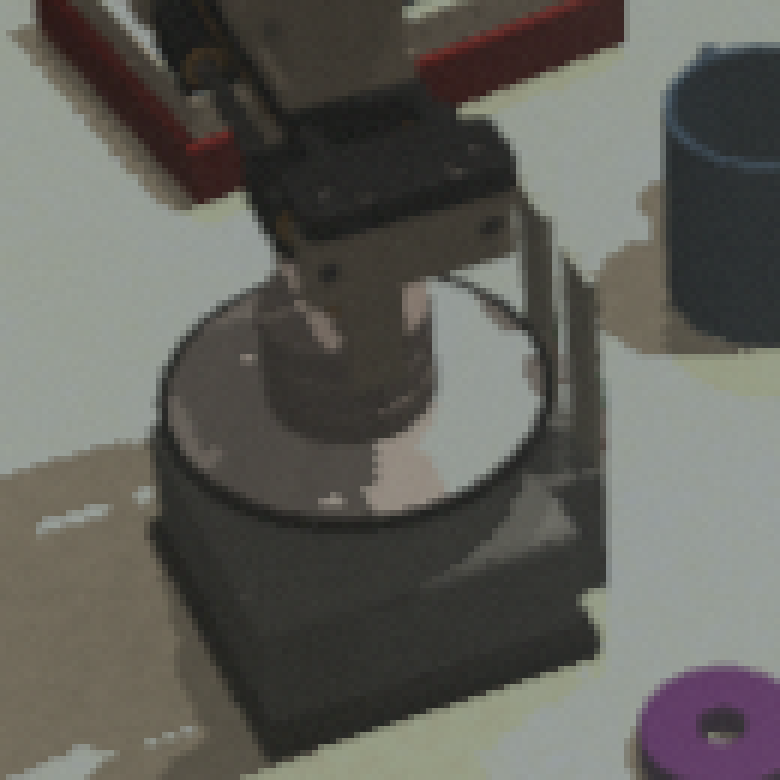

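Balanced, with the force near 0. Release and retreat upward.

jog_arm([
  [0.065,0,0,0,0],
  [0.075,0,0,0,0],
  [0.093,0,0,0,0],
  [0.093,0,0,0,0],
  [0.093,0,0,-0.02,0],
  [0.093,0,0,-0.05,0],
  [0.093,0,0,-0.09,0],
  [0.093,-0.03,-0.03,-0.1,0],
  [0.093,-0.07,-0.07,-0.1,0],
  [0.093,-0.1,-0.1,-0.1,0],
])

```text
clock: 26.6
tcp_pos: [0.4101, 0.09, 0.1998]
tcp_rot: [3.141, 0.0, 1.572]
force: [0.0, -1.3, 0.7]
grip_width: 0.093
```

jog_arm([
  [0.093,-0.03,-0.03,0,0],
  [0.093,-0.05,-0.05,0,0],
  [0.093,-0.05,-0.05,0,0],
  [0.093,-0.05,-0.05,0,0],
])

```text
clock: 27.0
tcp_pos: [0.3618, 0.0408, 0.2001]
tcp_rot: [3.14, -0.0, 1.57]
force: [0.6, 0.1, 0.5]
grip_width: 0.093
```

```bash
python3 - <<'E'
from h import *
pan(); c=cam("top"); save(c,"pics/topend.png"); save(cam("side"),"pics/sideend.png"); s=bot.state(); print(s['tcp_pos'],s['force'],s['clock'])
E
ls pics/pan*; cp pics/pan2*.png pics/panend.png
```

```text
side pan 0.09706901481959862 845 ringtop 0.13845223884213415 320
top pan 0.09678475574098111 1571 ringtop 0.1385766591850196 448
[0.36185636 0.04135704 0.19956396] [0.90919369 0.020075   0.65805578] 27.2
pics/pan11.35.png
pics/pan18.55.png
pics/pan27.05.png
```

View pics/panend.png

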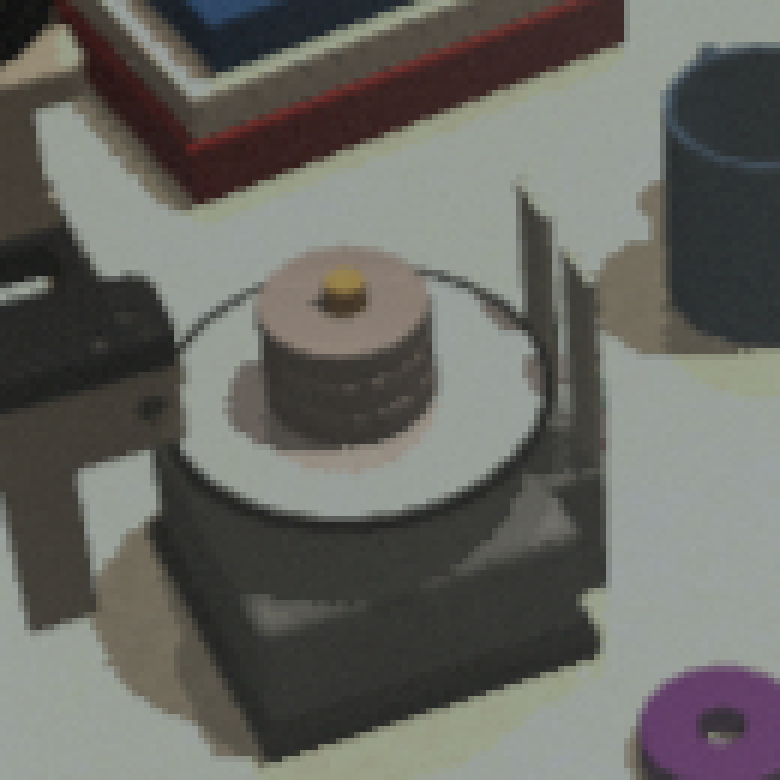

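View pics/topend.png

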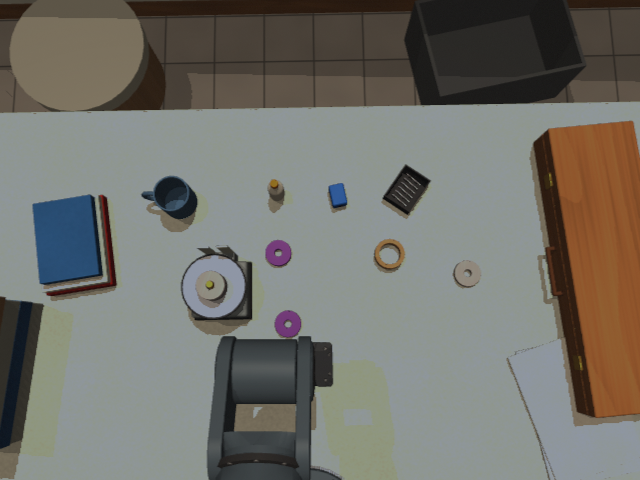

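```bash
python3 -c "
from cell import bot
print(bot.sign_off(), bot.state()['clock'])"
```

```text
the job is handed in; nothing more can be done
the job is handed in; nothing more can be done
```

I threaded three of the four steel rings onto the brass post, one at a time, and handed the job in at about 27 s of the 72 s allowed.

**How it went:** Each ring was lowered with the pan until the measured force was near zero, then let go. The first ring came down 4 mm off the post. It pressed on the post top with about 1.2 N and sank the pan about 6 mm, far from the stop. I saw the brass through the hole, lifted, shifted and threaded it. The other two went on first try.

**Last checks:**
- **Pan depth:** both cameras put the pan face at about 0.097 m, so it has sunk about 38 mm. That is inside the green band (32.5 to 46.5 mm). It started at about 2.5 mm and each ring added about 12 mm.
- **Other things:** the spare ring is flat on the desk. The tape, purple rings, mug, glue, sharpener and clip box look unmoved. The gripper is open and clear of everything.

**What disagreed or failed:**
- **Fingertips:** they measured about 38 mm shorter than described, at tool z of about −0.0275. My first grasp closed on air above a ring, and I corrected by going lower.
- **Grip width:** it read 58.3 mm on the first ring and about 59.8 mm on the other two, for a 60 mm ring.
- **Gauge colours:** I could not read the green band directly because the plates look dark in the camera views. The level check rests on the depth measurement alone.

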